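# Stack vial frames on the shaker and clamp them with the cam quick-release

## Task

Load the shaker: flip the red cam lever fully open, then stack all the loose vial frames squarely on the shaker's seat, their feet home in the corner cups, in any order. With the lever still open, turn the adjusting nut clockwise until its red end points into the green arc, and only then flip the lever fully closed so that the rubber pad clamps the lowest frame. Leave the glassware nearby where it is.

Things in the scene. Friction and masses are not known exactly. Their poses are not given: they have to be found in the camera images.
- seat (a point): Centre of the stacking seat on the shaker's platform, 50 mm over the bench; z up, a frame's x goes along this x. Four flared L-shaped corner cups, 15 mm high (catch 5 mm, 1.5 mm play at the floor), as on the frames' decks, take the feet: a lowest frame's centre is 52 mm above this point, each next 64 mm higher. The fixed shaker stands elsewhere each time.
- shaker: Shaker, 176 x 360 x 50 mm, fixed; origin on the bench under the seat's centre, axes as the seat's. The clamp is on its -y side: blue block 90 mm wide, y -80 to -200 mm, on it a sliding carriage (84 mm square, top 85 mm over the bench) with the nut at y -135 mm when the lever is closed, -151 when open; lever pivot at y -235 mm.
- frame_a_mid (a point): Vial frame with blue caps, 134 x 104 (x, y) x 104 mm, 0.35 kg; its centre, 52 mm over the feet, z up. White deck 64 mm over the feet, four 12 mm corner legs (x +-55, y +-40 mm), flared cups on the deck corners for the next frame's feet. Grey grip plate mid-deck, 60 mm along x, 12 mm in y, 64 to 104 mm over the feet: pinch across y, 90 mm up. A half turn fits too. May be absent (None).
- frame_b_mid (a point): Vial frame with orange caps, 134 x 104 (x, y) x 104 mm, 0.35 kg; its centre, 52 mm over the feet, z up. White deck 64 mm over the feet, four 12 mm corner legs (x +-55, y +-40 mm), flared cups on the deck corners for the next frame's feet. Grey grip plate mid-deck, 60 mm along x, 12 mm in y, 64 to 104 mm over the feet: pinch across y, 90 mm up. A half turn fits too. May be absent (None).
- frame_c_mid (a point): Vial frame with green caps, 134 x 104 (x, y) x 104 mm, 0.35 kg; its centre, 52 mm over the feet, z up. White deck 64 mm over the feet, four 12 mm corner legs (x +-55, y +-40 mm), flared cups on the deck corners for the next frame's feet. Grey grip plate mid-deck, 60 mm along x, 12 mm in y, 64 to 104 mm over the feet: pinch across y, 90 mm up. A half turn fits too. May be absent (None).
- cam_lever (a joint): Angle of the red cam lever, rad: 0 = closed (lying flat, pointing away from the stack along the seat's -y), 1.3 = fully open (raised, stop). Swings in the seat's y-z plane about lever_pivot; stiff (0.25 N m), stays where left. Closing moves carriage, nut and pad 16 mm towards the stack. Open from 1.1, closed below 0.12.
- lever_pivot (a point): Axis of the cam lever (along the seat's x), 75 mm above the bench, axes as the seat's.
- lever_grip (a point): Point on the lever 75 mm from its pivot, at mid thickness; moves with the lever. The lever is a flat bar 14 mm wide (along the seat's x), 10 mm thick, and ends 105 mm from the pivot. Can be pinched across its width from above and led along its arc.
- nut (a joint): Angle of the adjusting nut, rad, 0 to 3.4, growing clockwise seen from above (tightening, the pad advances 2 mm per rad); starts at 0 to 0.8. The red end points along the seat's +x at 0. The green arc spans 1.7 to 2.3, its middle is 2.0. Friction 0.06 N m.
- nut_grip (a point): On the nut's vertical axis at the height to grip it, 28 mm above the carriage; turns with the nut: x points along the wing bar to its red end. The wing bar is 50 mm long (x), 12 mm thick (y), its top 11 mm above this point, its foot collar (44 mm dia) 21 mm below.
- green_arc (a point): Middle of the painted green arc on the carriage, 34 mm from the nut's axis.
- pad: Rubber clamp pad that slides from the carriage towards the seat; sprung (2 N per mm), pushes on the lowest frame's side rail when the lever is closed. Its origin is of no use. Not to be handled.
- flask_mid (a point): Glass conical flask, 84 mm dia, 120 mm high, bystander; its centre.
- reagent_mid (a point): Amber jar with blue cap, 66 mm dia, 150 mm high, bystander; its centre.
- beaker_mid (a point): Glass beaker, 76 mm dia, 100 mm high, bystander; its centre.
Things that resemble listed ones, but are neither listed nor needed, are in the scene too. What is shaped like the part that bears frame_b_mid but yellow is not meant.

How it is judged:
On the way, in this order (a step that is already met when the one before it is completed fails the run):
1. the cam lever is flipped open before the nut is turned to its setting (value of joint cam_lever above 1.1 rad and value of joint nut below 1.5 rad), for 0.2 s.
2. with the lever still open, all frames are stacked home on the seat and the nut's red end is in the green arc (value of joint cam_lever above 1 rad and value of joint nut between 1.7 and 2.3 rad and horizontal distance between each of frame_a_mid, frame_b_mid, frame_c_mid and seat below 0.012 m and angle between each of frame_a_mid, frame_b_mid, frame_c_mid's own z axis and vertical below 0.06 rad and angle between the x axis of each of frame_a_mid, frame_b_mid, frame_c_mid and the x axis of seat, either way round below 0.12 rad and (z of frame_a_mid in the frame of seat between 0.047 and 0.057 m or z of frame_a_mid in the frame of seat between 0.111 and 0.121 m or z of frame_a_mid in the frame of seat between 0.175 and 0.185 m) and (z of frame_b_mid in the frame of seat between 0.047 and 0.057 m or z of frame_b_mid in the frame of seat between 0.111 and 0.121 m or z of frame_b_mid in the frame of seat between 0.175 and 0.185 m) and (z of frame_c_mid in the frame of seat between 0.047 and 0.057 m or z of frame_c_mid in the frame of seat between 0.111 and 0.121 m or z of frame_c_mid in the frame of seat between 0.175 and 0.185 m)), for 0.2 s.
3. the lever is flipped closed (value of joint cam_lever below 0.12 rad), for 0.2 s.
At the end, for the whole second after the job is handed in: All frames in one stack on the seat, feet home (centre within 12 mm of the seat axis, height within 5 mm, tilt under 0.06 rad, square within 0.12 rad); nut 1.7 to 2.3 rad (red end in the green arc); lever closed (under 0.12 rad), pad pressing the lowest frame by over 2 N (value of joint cam_lever below 0.12 rad and value of joint nut between 1.7 and 2.3 rad and horizontal distance between each of frame_a_mid, frame_b_mid, frame_c_mid and seat below 0.012 m and angle between each of frame_a_mid, frame_b_mid, frame_c_mid's own z axis and vertical below 0.06 rad and angle between the x axis of each of frame_a_mid, frame_b_mid, frame_c_mid and the x axis of seat, either way round below 0.12 rad and (z of frame_a_mid in the frame of seat between 0.047 and 0.057 m or z of frame_a_mid in the frame of seat between 0.111 and 0.121 m or z of frame_a_mid in the frame of seat between 0.175 and 0.185 m) and (z of frame_b_mid in the frame of seat between 0.047 and 0.057 m or z of frame_b_mid in the frame of seat between 0.111 and 0.121 m or z of frame_b_mid in the frame of seat between 0.175 and 0.185 m) and (z of frame_c_mid in the frame of seat between 0.047 and 0.057 m or z of frame_c_mid in the frame of seat between 0.111 and 0.121 m or z of frame_c_mid in the frame of seat between 0.175 and 0.185 m) and contact force between pad and anything else above 2 N); the robot touches nothing.
It fails at once if the flask, the amber jar or the beaker is shifted by more than 5 cm (distance of any of flask_mid, reagent_mid, beaker_mid from where it was at the start of the episode above 0.05 m).
Of frame_a, frame_b, frame_c only 2 to 3 are there at a start; the rules pass over those that are not, and their reading is None.
At some moment in a run one of frame_a, frame_b, frame_c may be knocked a few centimetres aside while the robot is not near it.
It also fails if it takes over 208 s, if anything falls off the work surface, if the arm or the gripper's body presses on something with over 40 N, if the wrist force passes 120 N, or if a joint passes its speed limit or range.

## Robot

A 6-joint arm with a two-finger parallel gripper is mounted at the origin on the work surface. World frame = base frame: x ahead of the robot, y to its left, z up, the work surface at z = 0. Lengths are in m, angles in rad, forces in N, time in s.
With the tool pointing down it reaches from about 0.375 to 0.9 m from the base axis. Payload 3.1 kg.
Tool frame: the origin (TCP) lies midway between the tips of the shut fingers; the grasp point (between the pads) lies 19 mm behind it; z points along the fingers, x is the direction in which the jaws open and shut, and the axes are right-handed (so a half turn about z gives the same grasp; the last joint's range is limited). The gripper opens to 85 mm and grips with 20 to 120 N. Pads are 22 mm wide; open, the fingers measure 114 mm over their backs; the gripper's body (76 mm by 85 mm) begins 54 mm behind the grasp point. The pads swing forward as they close: fully open they stand 13 mm farther back than shut.
Start: joints at [0.983, 0.527, 1.433, -0, 1.181, -0.178], TCP at [0.249, 0.573, 0.231] pointing down, gripper open.
Joint ranges: [-3.08, 3.08], [-0.75, 2.2], [0.22, 2.44], [-1.43, 4.57], [0, 2.65], [-2.85, 2.85]. Speed limits (rad/s): [2.79, 2.79, 3.14, 3.14, 3.14, 3.14].

## Interface

Orientations are given as a rotation vector (axis times angle).
In Python, from bench import bot, optics gives the robot as it stands. The module is installed in compiled form; this text tells all that it offers.
- The arm moves only by the tool send_rows, never from a script. Its argument "deltas" is a list of rows, each a list of 7 numbers: the turn, a rotation vector about the tool's x, y, z normalised to -1 to 1, where 1 is 45 degrees, then the shift along the tool's x, y, z normalised to -1 to 1, where 1 is 200 mm, then the opening, from 0 (shut) to 1 (fully open). In form: [[ax, ay, az, x, y, z, jaw], ...]. A call has exactly 8 rows; each row is the pose to reach, as a shift and turn from the pose commanded when the call began, along the tool's axes at that moment; what a row does not reach only later rows make up. A row lasts 1/12 s, in which the tool goes at most 41.7 mm and 7.16 degrees, less where a joint would pass 70% of its speed; a pose out of reach is approached as far as the arm can. A call with a number of a shift or a turn outside -1 to 1 is refused whole. A call with a gripper value outside its range is refused whole. The fingers move at their own pace and stop on an object; the grip force is fixed at half the most. Time passes only in rows, so rows that repeat a pose let the fingers close, or fill a call up. It gives the time, the measured TCP pose, the force and the opening at its end, in the units of the state.
- bot.observe(): the state, without advancing time (a new reading comes with each control period).
- optics.get_image(name): name is "scene" or "top" or "wrist"; returns (picture, depth): 400x640x3 uint8, red, green, blue; 400x640 float32, m along the optical axis (not along the pixel's ray), 0 where there is no reading.
- optics.camera_params(name): a dict with "camera_matrix" (3x3 intrinsics, pixels), "k1" (the pictures are not rectified: a ray, as slopes to the right and down, at radius r is drawn at 1 + k1 r^2 times it, then the intrinsics apply), "eye" and "orientation" of the camera in the world. Camera axes: x right, y up, looking along -z (the intrinsics and any distortion apply to the point x, -y, -z); pixel columns grow to the right and rows downward; lengths in m; the calibration is good to about 2 mm. A picture is of the moment at which its call begins: read the wrist's pose just before it. camera_params takes no time and is no camera call; for the wrist camera it gives the pose at the moment of the call.
- bot.close_job(): hands the job in, once; it reports no verdict.
The state is a dict: "time_s": time; "joints": joint angles; "joint_velocities": joint speeds; "joint_torque": joint torques, N m; "ee_pos": TCP position; "orientation": TCP orientation; "force": force on the tool from outside, world axes, zero at the start; "wrist_torque": the same for the moment, N m; "opening": finger opening in m.
Only numpy, scipy, OpenCV 4.12 (cv2) and the standard library are available. Lean on these libraries where they do the work, as an engineer would, in place of code of your own. Each camera call takes 0.05 s, during which the arm holds its last target.

## Working session

There is one attempt and no reset: what is moved stays moved. The work goes in short steps, Python scripts to look and compute and a tool call to move; the robot and the scene stay as the last step left them, time stands still between calls to the robot, and variables do not carry over. Pictures are saved under pics/ and viewed, and the job is handed in when it is done.

Besides the shell and the picture viewer there is one more tool, called as a command line: name --pt "numbers of a row" for each row, then --argument value for the rest. send_rows: Moves the arm, as the interface text tells. Scaled input: -1 to 1 covers 200 mm each way for a shift and 45 degrees each way for a turn. Its arguments: {"type":"object","properties":{"deltas":{"type":"array","items":{"type":"array","items":{"type":"number"}}}},"required":["deltas"]}

```bash
mkdir -p pics; ls; cat > h.py <<'E'
import numpy as np, cv2
from bench import bot, optics
from scipy.spatial.transform import Rotation as R
def cam(name):
    p=optics.camera_params(name); return p
def rot(o):
    o=np.array(o,float)
    if o.shape==(3,3): return o
    if o.shape==(4,): return R.from_quat(o).as_matrix()
    return R.from_rotvec(o).as_matrix()
def pix2w(p,u,v,d):
    K=np.array(p["camera_matrix"]); x=(u-K[0,2])/K[0,0]; y=(v-K[1,2])/K[1,1]
    k=p["k1"]; rd=np.hypot(x,y); r=rd
    for _ in range(20): r=rd/(1+k*r*r)
    s=np.where(rd>0,r/np.maximum(rd,1e-12),1); x=x*s;y=y*s
    c=np.stack([x*d,-y*d,-d*np.ones_like(x)],-1)
    return c@rot(p["orientation"]).T+np.array(p["eye"])
def ray(p,u,v,z):
    a=pix2w(p,np.array(float(u)),np.array(float(v)),1.0); e=np.array(p["eye"])
    return e+(a-e)*(z-e[2])/(a[2]-e[2])
def w2pix(p,P):
    c=(np.array(P)-np.array(p["eye"]))@rot(p["orientation"])
    x=c[...,0]/-c[...,2]; y=-c[...,1]/-c[...,2]; r2=x*x+y*y; f=1+p["k1"]*r2
    K=np.array(p["camera_matrix"]); return np.stack([K[0,0]*x*f+K[0,2],K[1,1]*y*f+K[1,2]],-1)
def cloud(p,d):
    v,u=np.mgrid[0:400,0:640]; return pix2w(p,u.astype(float),v.astype(float),d)
def snap(name,tag):
    p=cam(name); im,d=optics.get_image(name); np.savez(f"pics/{tag}.npz",im=im,d=d,p=np.array([p],dtype=object))
    cv2.imwrite(f"pics/{tag}.png",im[...,::-1]); return p,im,d
def load(tag):
    z=np.load(f"pics/{tag}.npz",allow_pickle=True); return z["p"][0],z["im"],z["d"]
def crop(tag,u0,v0,u1,v1,f,out):
    p,im,d=load(tag); c=im[v0:v1,u0:u1,::-1]; cv2.imwrite(f"pics/{out}.png",cv2.resize(c,None,fx=f,fy=f,interpolation=cv2.INTER_CUBIC))
E
python3 - <<'E'
from h import *
print(bot.observe())
for n in("scene","top","wrist"):
    p,im,d=snap(n,n+"0"); print(n,p)
E
```

```text
pics
{'time_s': 0.0, 'joints': array([ 9.82488277e-01,  5.28468958e-01,  1.43391409e+00, -7.24497733e-06,
        1.18138529e+00, -1.78508567e-01]), 'joint_velocities': array([ 0.0005067 ,  0.00173842, -0.0008869 , -0.00062616, -0.00074171,
        0.00019111]), 'joint_torque': array([-1.59877436e-03, -4.42342329e+01, -1.78022629e+01, -2.75061320e-04,
        8.43391987e-03,  2.31036523e-05]), 'ee_pos': array([0.24859031, 0.57265169, 0.23032815]), 'orientation': array([ 2.62624583,  1.72251005, -0.00314015]), 'force': array([ 0.15504195, -0.44794803,  0.04284726]), 'wrist_torque': array([ 0.04668129, -0.12358743,  0.02968815]), 'opening': 0.0851765253960704}
scene {'camera_matrix': array([[383.1292721 ,   0.        , 317.60984455],
       [  0.        , 383.1292721 , 206.39639398],
       [  0.        ,   0.        ,   1.        ]]), 'k1': 0.027748676560566853, 'eye': array([ 0.85148428, -0.66256259,  1.03439922]), 'orientation': array([0.67048587, 0.16457997, 0.4904258 ])}
top {'camera_matrix': array([[414.39250542,   0.        , 323.77869791],
       [  0.        , 414.39250542, 195.8772257 ],
       [  0.        ,   0.        ,   1.        ]]), 'k1': -0.11126635970874502, 'eye': array([ 0.41782311, -0.01833879,  1.17302079]), 'orientation': array([ 0.04521549, -0.03673348, -1.5701128 ])}
wrist {'camera_matrix': array([[285.62756987,   0.        , 323.926177  ],
       [  0.        , 285.62756987, 199.08196661],
       [  0.        ,   0.        ,   1.        ]]), 'k1': -0.049538188159671585, 'eye': array([0.17981876, 0.60339542, 0.37301952]), 'orientation': array([-0.2657884 , -0.1728035 ,  1.15144775])}
```

View pics/top0.png

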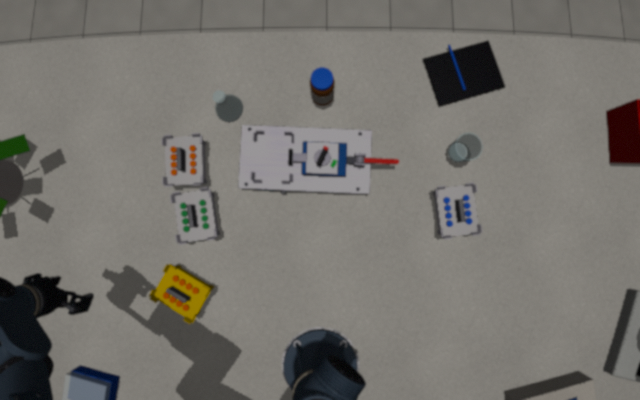

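View pics/scene0.png

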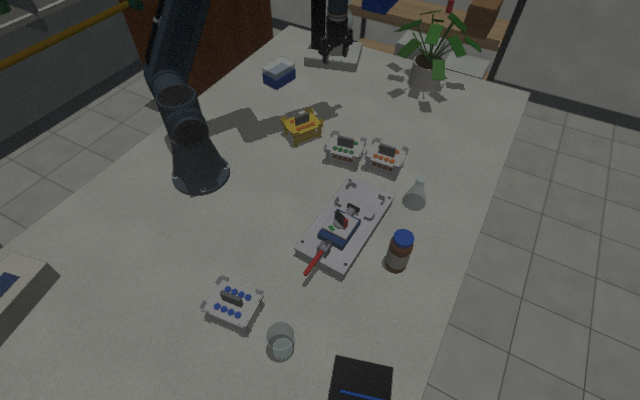

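View pics/wrist0.png

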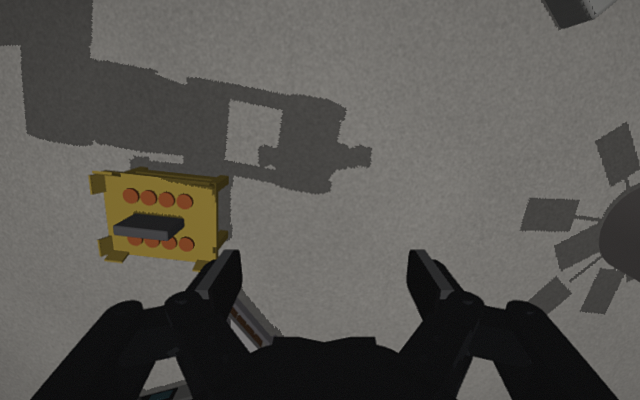

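Three frames are present in the top view: orange caps on a white deck (183,160), green (195,213) and blue (458,210). The yellow frame at (183,292) also has orange caps but is the decoy, since frame_b has a white deck. The red lever is at (380,161). I'll enlarge to confirm.

```bash
python3 - <<'E'
from h import *
crop("top0",220,110,420,210,4,"c1"); crop("top0",140,120,260,330,3,"c2"); crop("top0",420,170,500,250,6,"c3")
E
```

```text
(no output)
```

View pics/c1.png

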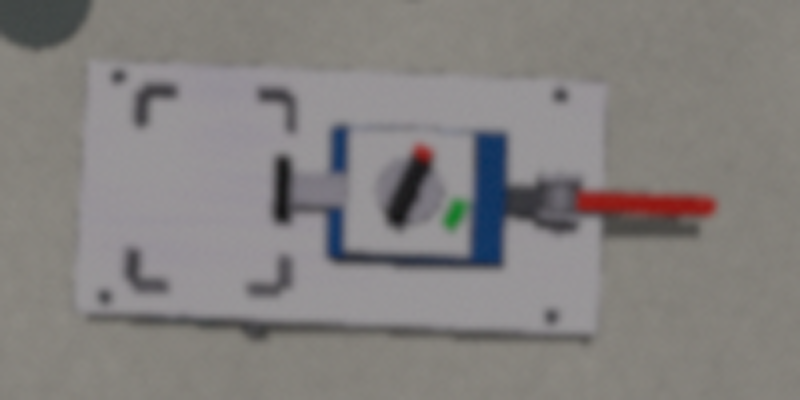

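View pics/c2.png

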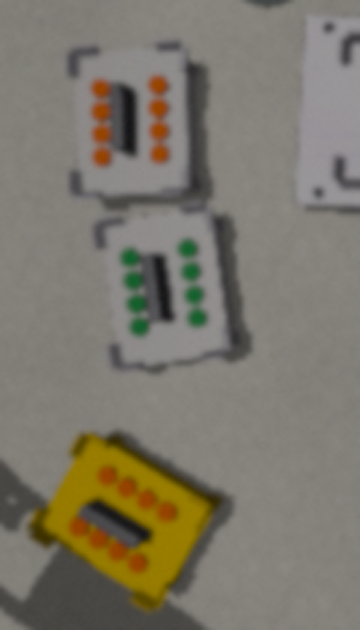

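View pics/c3.png

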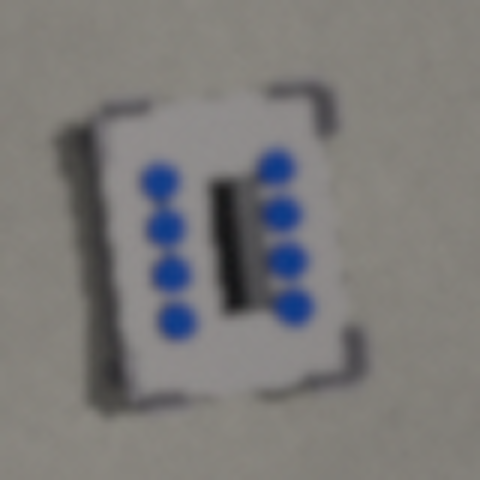

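```bash
cat >> h.py <<'E'
def rect(p,d,win,zlo,zhi):
    c=cloud(p,d); u0,v0,u1,v1=win; s=c[v0:v1,u0:u1].reshape(-1,3); dd=d[v0:v1,u0:u1].ravel()
    s=s[(dd>0)&(s[:,2]>zlo)&(s[:,2]<zhi)]
    r=cv2.minAreaRect((s[:,:2]*1000).astype(np.float32)); return len(s),np.round(s.mean(0),4),np.round(np.median(s[:,2]),4),r
E
python3 - <<'E'
from h import *
p,im,d=load("top0")
print("bench z",cloud(p,d)[300,260:280,2].mean(),cloud(p,d)[230,300:310,2])
print("shaker",rect(p,d,(225,115,385,205),.04,.06))
print("full clamp top",rect(p,d,(300,140,350,180),.08,.095))
for n,w in dict(orange=(155,130,213,187),green=(168,187,222,247),blue=(428,178,488,245)).items():
    print(n,"deck",rect(p,d,w,.055,.072)); print(n,"plate",rect(p,d,w,.092,.115))
for (u,v) in [(323.5,157),(324,148),(399,162)]: print(u,v,ray(p,u,v,.1))
# plate corners by eye, z=.05
for u,v in [(242,125),(371.5,131),(239.5,189),(370,194)]: print(ray(p,u,v,.05))
E
```

```text
bench z -0.0004987603265700802 [ 0.00213922 -0.00013649  0.00067157 -0.00376083  0.00542677  0.00054392
 -0.0002063   0.00215689  0.00019794 -0.00111677]
shaker (6196, array([0.577 , 0.0549, 0.0498]), np.float64(0.0497), ((591.5046997070312, 63.345184326171875), (406.8558349609375, 198.5469970703125), 87.1380615234375))
full clamp top (883, array([ 0.5766, -0.0063,  0.0858]), np.float64(0.0852), ((577.9443359375, 1.1999053955078125), (99.678955078125, 84.56645202636719), 87.4301986694336))
orange deck (1666, array([0.5736, 0.3708, 0.0643]), np.float64(0.0641), ((573.8818359375, 371.98095703125), (136.70172119140625, 107.58232116699219), 2.9855451583862305))
orange plate (112, array([0.5728, 0.3709, 0.1014]), np.float64(0.1021), ((573.17236328125, 370.8635559082031), (60.48777389526367, 11.403825759887695), 0.9515945315361023))
green deck (1648, array([0.4229, 0.3367, 0.0642]), np.float64(0.064), ((423.24774169921875, 338.0755615234375), (136.24859619140625, 104.0093765258789), 8.562932968139648))
green plate (132, array([0.4236, 0.3369, 0.102 ]), np.float64(0.1027), ((423.4791259765625, 337.8525085449219), (59.52345275878906, 13.121816635131836), 8.632272720336914))
blue deck (1714, array([ 0.4359, -0.3715,  0.0649]), np.float64(0.0648), ((436.98406982421875, -372.9136657714844), (136.2563018798828, 106.79875183105469), 7.2086968421936035))
blue plate (114, array([ 0.4376, -0.3709,  0.1026]), np.float64(0.1036), ((437.16986083984375, -371.5429992675781), (59.12379837036133, 11.289402961730957), 6.182432174682617))
323.5 157 [ 0.5753983  -0.01176008  0.1       ]
324 148 [ 0.59911129 -0.01305496  0.1       ]
399 162 [ 0.56253405 -0.20906163  0.1       ]
[0.67251216 0.21375639 0.05      ]
[ 0.65489354 -0.14323539  0.05      ]
[0.49524696 0.2179936  0.05      ]
[ 0.48159333 -0.13782268  0.05      ]
```

```bash
python3 - <<'E'
from h import *
p,im,d=load("top0")
c=cloud(p,d)
# cups outer corners at z~.065
q=[ray(p,220+a/4,110+b/4,.065)[:2] for a,b in [(137,90),(295,95),(130,288),(288,292)]]
print(np.round(q,4), np.mean(q,0))
m=(c[...,2]>.043)&(c[...,2]<.057)&(d>0); m[:115]=0;m[205:]=0;m[:,:225]=0;m[:,376:]=0
m=m.astype(np.uint8); m=cv2.morphologyEx(m,cv2.MORPH_OPEN,np.ones((3,3)))
s=c[m>0]; print(cv2.minAreaRect((s[:,:2]*1000).astype(np.float32)))
# lever red
r=(im[...,0]>120)&(im[...,1]<70)&(d>0); r[:,:350]=0;r[:,420:]=0;r[:140]=0;r[200:]=0
s=c[r]; print(len(s),s.mean(0),s[:,1].min(),s[:,1].max(),np.median(s[:,2])); f=np.polyfit(s[:,1],s[:,0],1); print(f)
for u in range(360,400,5): print(u,np.round(np.nanmean(c[158:165,u][r[158:165,u]],0),4) if r[158:165,u].any() else None)
E
```

```text
[[0.6481 0.1767]
 [0.6442 0.0691]
 [0.5131 0.1797]
 [0.5103 0.073 ]] [0.57891428 0.12460951]
((579.09619140625, 40.03944396972656), (358.871337890625, 175.2158660888672), 87.31668090820312)
133 [ 0.56957507 -0.16505717  0.07974881] -0.20764118810232285 -0.12167971572119823 0.079646858534685
[0.05943344 0.57938499]
360 None
365 [ 0.5718 -0.122   0.0793]
370 [ 0.5716 -0.1351  0.0808]
375 [ 0.5706 -0.1487  0.079 ]
380 [ 0.5689 -0.1616  0.0818]
385 [ 0.5692 -0.1753  0.0793]
390 [ 0.569  -0.1884  0.0812]
395 [ 0.5666 -0.202   0.0793]
```

```bash
cat >> h.py <<'E'
def Rtool(ang,tilt=0):
    a=np.radians(ang); x=np.array([np.cos(a),np.sin(a),0]); z=np.array([0,0,-1.]); M=np.stack([x,np.cross(z,x),z],1)
    return M@R.from_rotvec([np.radians(tilt),0,0]).as_matrix()   # tilt about tool x
def delta(P0,R0,P,M):
    s=R0.T@(np.array(P)-P0)/.2; r=R.from_matrix(R0.T@M).as_rotvec()/(np.pi/4); return np.round(np.r_[r,s],3)
def plan(*targets):
    o=bot.observe(); P0=o["ee_pos"]; R0=rot(o["orientation"])
    x=R0[:,0]; print("t",round(o["time_s"],2),"pos",np.round(P0,4),"toolx",round(np.degrees(np.arctan2(x[1],x[0])),2),"tiltz",np.round(R0[:,2],3),"F",np.round(o["force"],1),"op",round(o["opening"],4),"q6",round(o["joints"][5],2))
    for t in targets: print(delta(P0,R0,t[0],Rtool(*t[1:])))
# seat
SY=-2.68; S=np.array([.582,.125])
def seat(x,y,z):
    a=np.radians(SY); return np.array([S[0]+x*np.cos(a)-y*np.sin(a),S[1]+x*np.sin(a)+y*np.cos(a),z])
E
python3 - <<'E'
from h import *
print(seat(0,-.310,.2))
plan((seat(0,-.310,.2),-2.7),((.45,.3,.23),30),((.52,.1,.23),-2.7))
E
```

```text
[ 0.56750509 -0.18466094  0.2       ]
t 0.15 pos [0.2487 0.5728 0.2305] toolx 66.52 tiltz [-0.001 -0.001 -1.   ] F [-0.2 -0.  -0. ] op 0.0857 q6 -0.18
[ 1.000e-03  2.000e-03  1.538e+00 -2.838e+00  2.971e+00  1.570e-01]
[ 0.     0.002  0.812 -0.85   1.467  0.004]
[ 1.000e-03  2.000e-03  1.538e+00 -1.628e+00  2.186e+00  5.000e-03]
```

send_rows --pt "0 0 0.1 -0.12 0.12 0 1" --pt "0 0 0.2 -0.24 0.25 0 1" --pt "0 0 0.3 -0.36 0.37 0 1" --pt "0 0 0.4 -0.48 0.5 0 1" --pt "0 0 0.5 -0.6 0.62 0 1" --pt "0 0 0.6 -0.72 0.75 0 1" --pt "0 0 0.7 -0.84 0.87 0 1" --pt "0 0 0.77 -0.95 0.99 0 1"

```text
time_s: 0.82
ee_pos: [0.3548, 0.3183, 0.2312]
orientation: [3.022, 0.857, -0.001]
force: [0.6, -0.7, 0.4]
opening: 0.0854
```

```bash
python3 - <<'E'
from h import *
plan((seat(0,-.310,.2),-2.7),((.52,.1,.23),-2.7))
E
```

```text
t 0.82 pos [0.3548 0.3183 0.2312] toolx 31.68 tiltz [-0.001 -0.    -1.   ] F [ 0.6 -0.7  0.4] op 0.0854 q6 -0.06
[ 0.000e+00  1.000e-03  7.640e-01 -4.150e-01  2.698e+00  1.570e-01]
[0.000e+00 1.000e-03 7.640e-01 1.300e-01 1.362e+00 6.000e-03]
```

send_rows --pt "0 0 0.1 0 0.14 0 0.6" --pt "0 0 0.2 0.02 0.28 0 0.6" --pt "0 0 0.3 0.02 0.42 0 0.6" --pt "0 0 0.4 0 0.56 0 0.6" --pt "0 0 0.5 -0.05 0.7 0 0.6" --pt "0 0 0.6 -0.08 0.82 0 0.6" --pt "0 0 0.7 -0.1 0.92 0 0.6" --pt "0 0 0.76 -0.12 1 0 0.6"

```text
time_s: 1.48
ee_pos: [0.4406, 0.1359, 0.2312]
orientation: [3.141, -0.071, 0.0]
force: [0.1, 0.2, 0.6]
opening: 0.0516
```

```bash
python3 - <<'E'
from h import *
plan((seat(0,-.310,.2),-2.7),)
snap("wrist","w1")
E
```

```text
t 1.48 pos [0.4406 0.1359 0.2312] toolx -2.6 tiltz [ 0. -0. -1.] F [0.1 0.2 0.6] op 0.0516 q6 0.1
[ 0.    -0.     0.002  0.707  1.572  0.157]
```

View pics/w1.png

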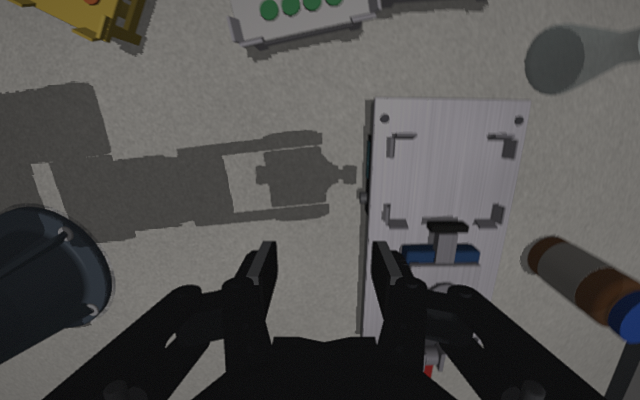

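```bash
python3 - <<'E'
from h import *
p,im,d=load("w1"); c=cloud(p,d)
m=(c[...,2]>.044)&(c[...,2]<.056)&(d>0)&(c[...,0]>.47)&(c[...,0]<.7)&(c[...,1]>.03)
s=c[m]; print(len(s),np.median(s[:,2]),cv2.minAreaRect((s[:,:2]*1000).astype(np.float32)))
m=(c[...,2]>.06)&(c[...,2]<.069)&(d>0)&(c[...,0]>.47)&(c[...,0]<.7)&(c[...,1]>.03)
a=np.radians(SY); q=c[m]; l=(q[:,:2]-S)@np.array([[np.cos(a),-np.sin(a)],[np.sin(a),np.cos(a)]])
for sx in(-1,1):
  for sy in(-1,1):
    k=(l[:,0]*sx>.04)&(l[:,1]*sy>.025)&(abs(l[:,1])<.075)&(abs(l[:,0])<.085)
    print(sx,sy,k.sum(),l[k].min(0),l[k].max(0))
E
```

```text
20276 0.04990892825967522 ((581.8694458007812, 124.27615356445312), (196.48532104492188, 176.93914794921875), 87.33375549316406)
-1 -1 138 [-0.07104965 -0.0748215 ] [-0.04016803 -0.02561375]
-1 1 153 [-0.07081307  0.03244289] [-0.04309542  0.05953017]
1 -1 188 [ 0.04304789 -0.05086054] [ 0.07233817 -0.02501121]
1 1 213 [0.04210799 0.03233372] [0.07183412 0.06080989]
```

```bash
sed -i 's/S=np.array(\[.582,.125\])/S=np.array([.583,.1285])/' h.py; python3 - <<'E'
from h import *
print(seat(0,-.310,.2))
plan((seat(0,-.310,.23),-2.7),)
E
```

```text
[ 0.56850509 -0.18116094  0.2       ]
t 1.53 pos [0.4417 0.1341 0.2313] toolx -2.69 tiltz [ 0.001 -0.002 -1.   ] F [ 0.9 -1.7 -0.3] op 0.051 q6 0.1
[ 0.002 -0.002  0.     0.707  1.545  0.01 ]
```

send_rows --pt "0 0 0 0.08 0.16 0 0.6" --pt "0 0 0 0.17 0.32 0 0.6" --pt "0 0 0 0.26 0.48 0 0.6" --pt "0 0 0 0.34 0.64 0 0.6" --pt "0 0 0 0.42 0.78 0 0.6" --pt "0 0 0 0.5 0.88 0 0.6" --pt "0 0 0 0.6 0.95 0 0.6" --pt "0 0 0 0.68 1 0 0.6"

```text
time_s: 2.2
ee_pos: [0.569, -0.0695, 0.2311]
orientation: [3.141, -0.066, 0.001]
force: [0.7, 1.1, 0.0]
opening: 0.0513
```

```bash
python3 - <<'E'
from h import *
plan((seat(0,-.310,.18),-2.7),)
snap("wrist","w2")
p,im,d=load("w2"); c=cloud(p,d)
m=(c[...,2]>.06)&(c[...,2]<.069)&(d>0)&(c[...,0]>.47)&(c[...,0]<.7)&(c[...,1]>.03)
a=np.radians(SY); q=c[m]; l=(q[:,:2]-S)@np.array([[np.cos(a),-np.sin(a)],[np.sin(a),np.cos(a)]])
for sx in(-1,1):
  for sy in(-1,1):
    k=(l[:,0]*sx>.04)&(l[:,1]*sy>.025)&(abs(l[:,1])<.075)&(abs(l[:,0])<.085)
    if k.any(): print(sx,sy,k.sum(),l[k].min(0),l[k].max(0))
E
```

```text
t 2.2 pos [ 0.569  -0.0695  0.2311] toolx -2.4 tiltz [ 0. -0. -1.] F [0.7 1.1 0. ] op 0.0513 q6 -0.27
[ 0.    -0.     0.007  0.021  0.558  0.256]
-1 -1 219 [-0.0711845  -0.05480565] [-0.04356206 -0.02719714]
1 -1 217 [ 0.04290232 -0.05460736] [ 0.07086653 -0.02693664]
```

View pics/w2.png

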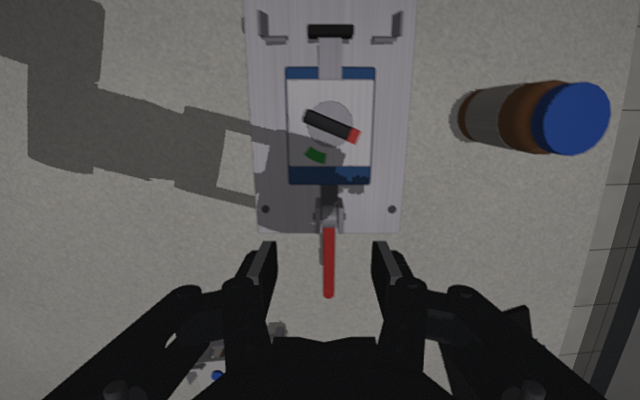

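```bash
sed -i 's/\[.583,.1285\]/[.583,.1293]/' h.py; python3 - <<'E'
from h import *
p,im,d=load("w2"); c=cloud(p,d)
r=(im[...,0]>110)&(im[...,1]<60)&(im[...,2]<60)&(d>0); r[:180]=0; r[310:]=0; r[:,:300]=0; r[:,350:]=0
s=c[r]; a=np.radians(SY); l=(s[:,:2]-S)@np.array([[np.cos(a),-np.sin(a)],[np.sin(a),np.cos(a)]])
print(r.sum(),l.min(0),l.max(0),np.median(s[:,2]),l.mean(0))
g=seat(0,-.310,.2); plan((seat(0,-.310,.2),-2.7),(seat(0,-.310,.056),-2.7))
E
```

```text
560 [-0.00379076 -0.39014241] [ 0.01034476 -0.24720013] 0.07979550820433715 [ 0.00140018 -0.29082018]
t 2.25 pos [ 0.5726 -0.0715  0.2313] toolx -2.44 tiltz [ 0.005 -0.002 -1.   ] F [ 4.5 -1.   1.3] op 0.0514 q6 -0.27
[ 0.003 -0.007  0.006  0.002  0.545  0.158]
[ 0.003 -0.007  0.006 -0.002  0.543  0.878]
```

send_rows --pt "0 0 0 0 0.14 0.05 0.6" --pt "0 0 0 0 0.28 0.1 0.6" --pt "0 0 0 0 0.42 0.2 0.5" --pt "0 0 0 0 0.54 0.35 0.5" --pt "0 0 0 0 0.545 0.5 0.5" --pt "0 0 0 0 0.545 0.65 0.5" --pt "0 0 0 0 0.545 0.78 0.5" --pt "0 0 0 0 0.545 0.86 0.5"

```text
time_s: 2.92
ee_pos: [0.5615, -0.1754, 0.0562]
orientation: [-3.138, 0.064, 0.007]
force: [-0.7, 1.1, 0.7]
opening: 0.0426
```

```bash
python3 - <<'E'
from h import *
plan((seat(0,-.310,.056),-2.7)); snap("wrist","w3"); snap("scene","s3"); crop("s3",220,150,420,300,4,"s3c")
E
```

```text
t 2.92 pos [ 0.5615 -0.1754  0.0562] toolx -2.32 tiltz [-0.005  0.003 -1.   ] F [-0.7  1.1  0.7] op 0.0426 q6 -0.45
[-0.003  0.006  0.008  0.036  0.023  0.001]
```

View pics/w3.png

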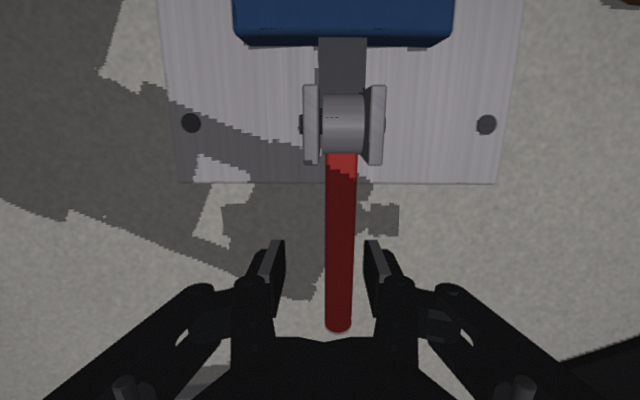

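View pics/s3c.png

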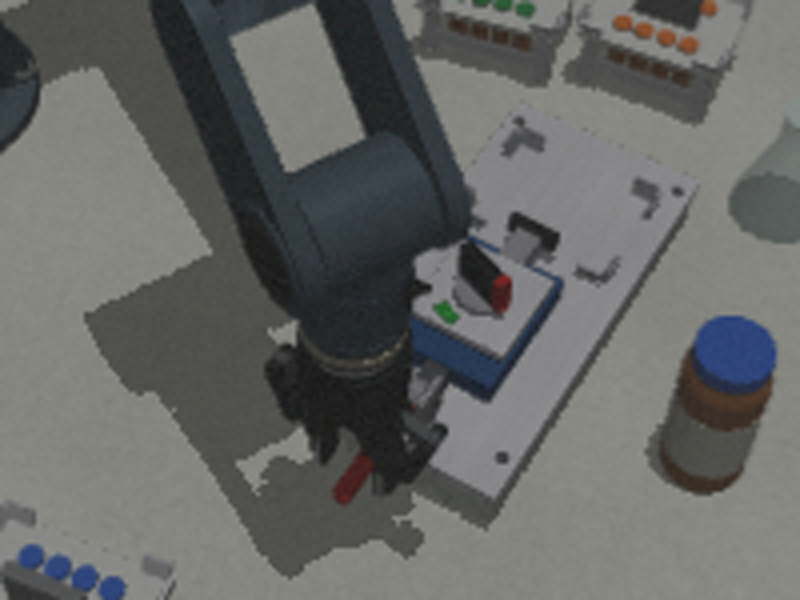

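send_rows --pt "0 0 0 0.03 0.02 0 0.5" --pt "0 0 0 0.03 0.02 0 0.4" --pt "0 0 0 0.03 0.02 0 0.2" --pt "0 0 0 0.03 0.02 0 0.1" --pt "0 0 0 0.03 0.02 0 0" --pt "0 0 0 0.03 0.02 0 0" --pt "0 0 0 0.03 0.02 0 0" --pt "0 0 0 0.03 0.02 0 0"

```text
time_s: 3.68
ee_pos: [0.5685, -0.1814, 0.0611]
orientation: [3.14, -0.063, -0.001]
force: [-3.6, -2.2, 6.5]
opening: 0.0129
```

```bash
python3 - <<'E'
from h import *
o=bot.observe(); P0=o["ee_pos"];R0=rot(o["orientation"])
r=.075
g0=P0+R0[:,2]*-.019; print("grasp",g0, "seat-exp",seat(0,-.31,.075))
plan()
# arc: grasp point relative to pivot
th0=0
a=np.radians(SY); yd=np.array([-np.sin(a),np.cos(a),0])
piv=seat(0,-.235,.075); rr=np.dot(g0-piv,-yd); print("r",rr)
for th in np.arange(.1625,1.4,.1625):
    g=g0+ (rr-rr*np.cos(th))*yd+np.array([0,0,rr*np.sin(th)])
    k=np.degrees(-0.4*th); M=R0@R.from_rotvec([np.radians(k),0,0]).as_matrix()
    print(round(th,2),delta(P0,R0,g+M[:,2]*.019,M))
E
```

```text
grasp [ 0.56856043 -0.18138728  0.08005313] seat-exp [ 0.56850509 -0.18036094  0.075     ]
t 3.68 pos [ 0.5685 -0.1814  0.0611] toolx -2.3 tiltz [-0.001 -0.001 -1.   ] F [-3.6 -2.2  6.5] op 0.0129 q6 -0.45
r 0.07602262578982832
0.16 [-0.083  0.     0.    -0.     0.001 -0.062]
0.32 [-0.166 -0.     0.     0.    -0.007 -0.122]
0.49 [-0.248 -0.    -0.     0.    -0.026 -0.18 ]
0.65 [-0.331 -0.     0.     0.    -0.053 -0.233]
0.81 [-0.414 -0.     0.     0.001 -0.088 -0.281]
0.98 [-0.497 -0.    -0.     0.001 -0.13  -0.322]
1.14 [-0.579  0.    -0.     0.001 -0.178 -0.355]
1.3 [-0.662 -0.    -0.     0.002 -0.231 -0.379]
```

send_rows --pt "-0.08 0 0 0 0 -0.06 0" --pt "-0.17 0 0 0 -0.01 -0.13 0" --pt "-0.25 0 0 0 -0.03 -0.19 0" --pt "-0.33 0 0 0 -0.055 -0.24 0" --pt "-0.41 0 0 0 -0.09 -0.29 0" --pt "-0.5 0 0 0 -0.135 -0.335 0" --pt "-0.58 0 0 0 -0.185 -0.37 0" --pt "-0.66 0 0 0 -0.24 -0.395 0"

```text
time_s: 4.35
ee_pos: [0.5706, -0.132, 0.1367]
orientation: [2.623, -0.054, -0.015]
force: [1.1, -3.8, -21.7]
opening: 0.0123
```

```bash
python3 - <<'E'
from h import *
plan()
o=bot.observe(); P0=o["ee_pos"];R0=rot(o["orientation"]); g=P0-R0[:,2]*.019
a=np.radians(SY); yd=np.array([-np.sin(a),np.cos(a),0]); v=g-seat(0,-.235,.075); print("lever ang",np.arctan2(v[2],-v@yd),np.hypot(v[2],v@yd))
snap("scene","s4"); crop("s4",220,120,420,270,4,"s4c")
E
```

```text
t 4.35 pos [ 0.5706 -0.132   0.1367] toolx -2.36 tiltz [-0.021 -0.495 -0.869] F [  1.1  -3.8 -21.7] op 0.0123 q6 0.33
lever ang 1.3551123550220667 0.08008149107811438
```

View pics/s4c.png

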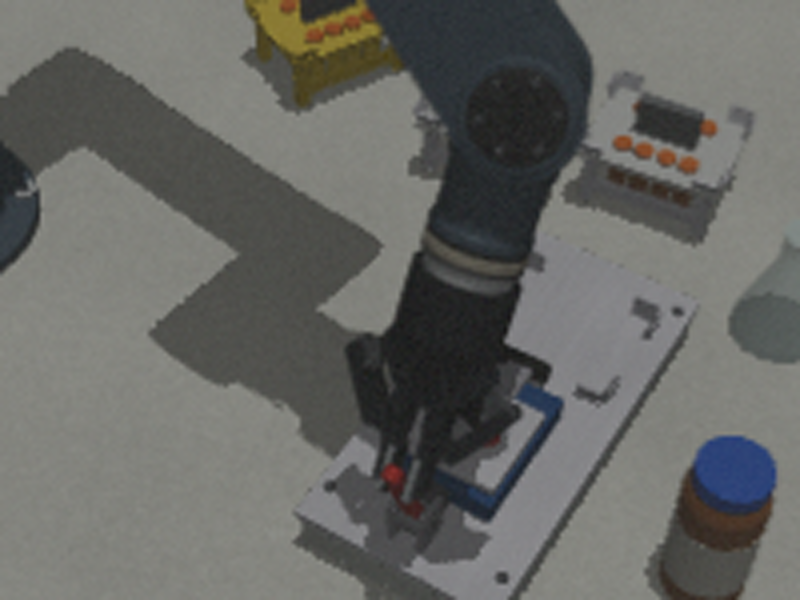

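send_rows --pt "0 0 0 0 0 0 0.3" --pt "0 0 0 0 0 0 0.4" --pt "0 0 0 0 0 0 0.5" --pt "0 0 0 0 0 -0.1 0.5" --pt "0 0 0 0 0 -0.3 0.5" --pt "0 0 0 0 0 -0.5 0.5" --pt "0.1 0 0 0 0 -0.7 0.5" --pt "0.2 0 0 0 0 -0.85 0.5"

```text
time_s: 5.07
ee_pos: [0.5756, -0.0476, 0.2898]
orientation: [2.784, -0.055, -0.003]
force: [0.5, -1.6, 0.5]
opening: 0.0428
```

```bash
python3 - <<'E'
from h import *
plan()
snap("top","t5"); snap("scene","s5");snap("wrist","w5"); crop("s5",220,120,420,270,4,"s5c")
E
```

```text
t 5.07 pos [ 0.5756 -0.0476  0.2898] toolx -2.23 tiltz [-0.009 -0.349 -0.937] F [ 0.5 -1.6  0.5] op 0.0428 q6 0.08
```

View pics/s5c.png

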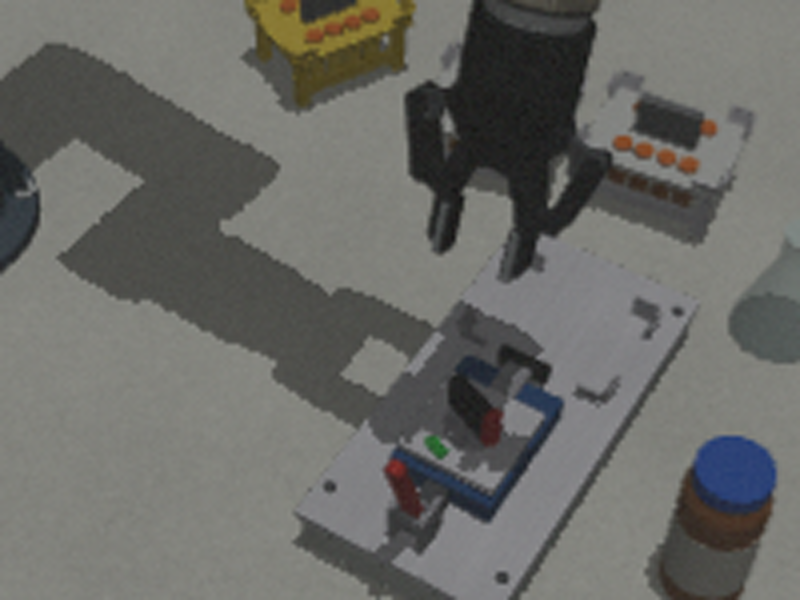

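View pics/w5.png

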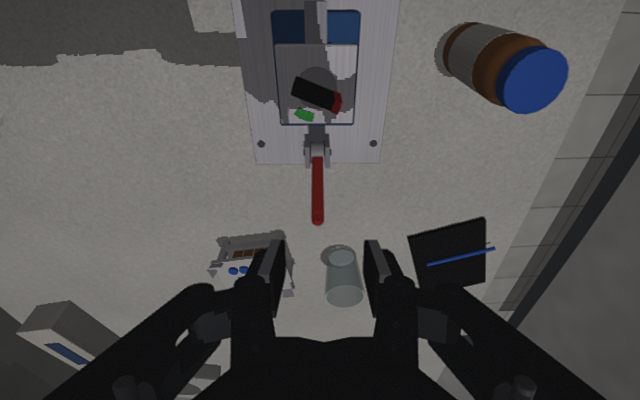

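View pics/t5.png

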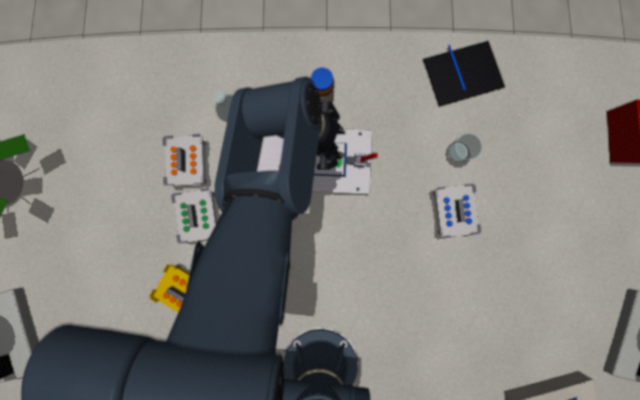

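```bash
python3 - <<'E'
from h import *
p,im,d=load("t5"); c=cloud(p,d)
w=(428,178,488,245)
m=(im[...,2]>120)&(im[...,0]<90)&(d>0); m[:178]=0;m[245:]=0;m[:,:428]=0;m[:,488:]=0
print("cap z",np.percentile(c[m][:,2],[10,50,90]))
print(rect(p,d,w,.055,.072),rect(p,d,w,.092,.115))
plan(((.437,-.372,.23),-83.2),((.437,-.372,.072),-83.2))
E
```

```text
cap z [0.06563475 0.06828337 0.07082767]
(1707, array([ 0.4361, -0.371 ,  0.065 ]), np.float64(0.0649), ((436.837890625, -371.86773681640625), (136.27365112304688, 106.3960189819336), 7.401784896850586)) (111, array([ 0.4376, -0.371 ,  0.1026]), np.float64(0.1036), ((437.07012939453125, -371.9583740234375), (58.778621673583984, 10.553772926330566), 6.077436923980713))
t 5.22 pos [ 0.5768 -0.0504  0.291 ] toolx -2.44 tiltz [-0.005 -0.354 -0.935] F [-0.2  0.6 -0.9] op 0.0426 q6 0.08
[ 0.372 -0.335  1.771 -0.633  1.425  0.858]
[ 0.372 -0.335  1.771 -0.641  1.146  1.597]
```

```bash
python3 - <<'E'
from h import *
plan(((.55,-.13,.27),-20),((.49,-.22,.24),-38))
E
```

```text
t 5.22 pos [ 0.5768 -0.0504  0.291 ] toolx -2.44 tiltz [-0.005 -0.354 -0.935] F [-0.2  0.6 -0.9] op 0.0426 q6 0.08
[ 0.455 -0.084  0.383 -0.118  0.341  0.24 ]
[ 0.441 -0.156  0.779 -0.4    0.721  0.541]
```

send_rows --pt "0.11 -0.02 0.1 -0.03 0.09 0.06 0.5" --pt "0.23 -0.04 0.19 -0.06 0.17 0.12 0.5" --pt "0.34 -0.06 0.29 -0.09 0.26 0.18 0.5" --pt "0.45 -0.08 0.38 -0.12 0.34 0.24 0.5" --pt "0.45 -0.1 0.48 -0.18 0.44 0.31 0.5" --pt "0.45 -0.12 0.58 -0.25 0.53 0.39 0.5" --pt "0.44 -0.14 0.68 -0.32 0.63 0.46 0.5" --pt "0.44 -0.155 0.78 -0.4 0.72 0.54 0.5"

```text
time_s: 5.88
ee_pos: [0.486, -0.2204, 0.2347]
orientation: [2.964, -1.029, -0.017]
force: [0.5, -0.6, 0.8]
opening: 0.0427
```

```bash
python3 - <<'E'
from h import *
plan(((.437,-.372,.2),-83.2),((.437,-.372,.072),-83.2))
E
```

```text
t 5.88 pos [ 0.486  -0.2204  0.2347] toolx -38.28 tiltz [-0.011  0.    -1.   ] F [ 0.5 -0.6  0.8] op 0.0427 q6 0.04
[0.013 0.007 0.998 0.279 0.745 0.176]
[0.013 0.007 0.998 0.285 0.741 0.816]
```

send_rows --pt "0 0 0.13 0.04 0.1 0.02 0.5" --pt "0 0 0.26 0.08 0.2 0.05 0.5" --pt "0 0 0.39 0.11 0.3 0.08 0.5" --pt "0 0 0.52 0.15 0.4 0.1 0.5" --pt "0 0 0.65 0.19 0.5 0.13 0.5" --pt "0 0 0.78 0.23 0.6 0.15 0.5" --pt "0 0 0.9 0.26 0.7 0.17 0.5" --pt "0.01 0.007 0.998 0.28 0.745 0.18 0.5"

```text
time_s: 6.55
ee_pos: [0.4375, -0.3729, 0.1986]
orientation: [2.346, -2.086, -0.003]
force: [-1.3, 1.2, -0.4]
opening: 0.0427
```

```bash
python3 - <<'E'
from h import *
snap("wrist","w6")
plan(((.437,-.372,.2),-83.2),((.437,-.372,.073),-83.2))
p,im,d=load("w6"); c=cloud(p,d)
k=(c[...,2]>.094)&(c[...,2]<.112)&(d>0)&(np.hypot(c[...,0]-.437,c[...,1]+.372)<.06); s=c[k]
print(k.sum(),s.mean(0),cv2.minAreaRect((s[:,:2]*1000).astype(np.float32)))
E
```

```text
t 6.6 pos [ 0.4371 -0.3739  0.1985] toolx -83.46 tiltz [-0.003 -0.001 -1.   ] F [ 0.6 -1.  -0.1] op 0.0426 q6 0.56
[ 0.004 -0.001 -0.006 -0.009 -0.    -0.008]
[ 0.004 -0.001 -0.006 -0.01  -0.002  0.627]
930 [ 0.43826358 -0.37014728  0.10370422] ((436.6557922363281, -370.14599609375), (60.13985061645508, 11.829595565795898), 6.887095928192139)
```

View pics/w6.png

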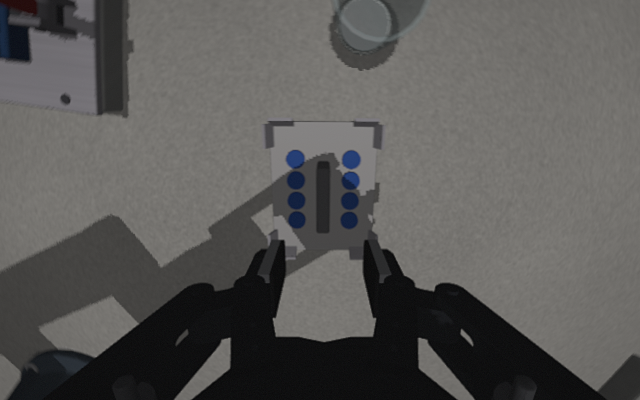

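send_rows --pt "0 0 0 -0.015 0 0.1 0.5" --pt "0 0 0 -0.015 0 0.25 0.5" --pt "0 0 0 -0.015 0 0.4 0.5" --pt "0 0 0 -0.015 0 0.52 0.5" --pt "0 0 0 -0.015 0 0.6 0.5" --pt "0 0 0 -0.015 0 0.625 0.5" --pt "0 0 0 -0.015 0 0.625 0.35" --pt "0 0 0 -0.015 0 0.625 0.2"

```text
time_s: 7.27
ee_pos: [0.4392, -0.3676, 0.0755]
orientation: [2.355, -2.077, -0.0]
force: [0.4, -0.1, -0.1]
opening: 0.0194
```

send_rows --pt "0 0 0 0 0 0 0.1" --pt "0 0 0 0 0 0 0" --pt "0 0 0 0 0 0 0" --pt "0 0 0 0 0 0 0" --pt "0 0 0 0 0 0 0" --pt "0 0 0 0 0 -0.05 0" --pt "0 0 0 0 0 -0.15 0" --pt "0 0 0 0 0 -0.3 0"

```text
time_s: 7.93
ee_pos: [0.438, -0.3655, 0.1341]
orientation: [2.355, -2.078, -0.01]
force: [0.8, -0.9, -4.2]
opening: 0.0108
```

```bash
python3 - <<'E'
from h import *
plan(); snap("scene","s7")
E
```

```text
t 7.93 pos [ 0.438  -0.3655  0.1341] toolx -82.84 tiltz [-0.005  0.004 -1.   ] F [ 0.8 -0.9 -4.2] op 0.0108 q6 0.56
```

View pics/s7.png

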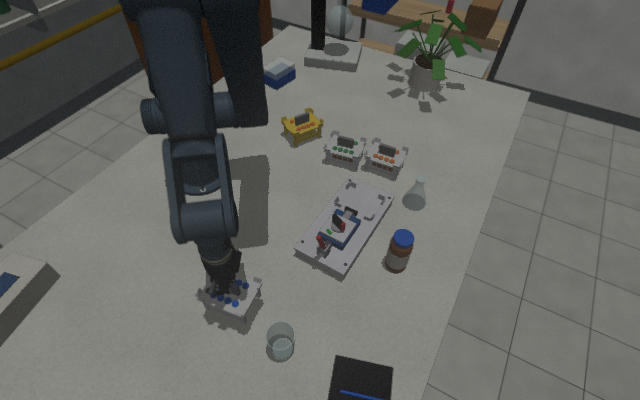

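```bash
python3 - <<'E'
from h import *
plan((np.r_[.438,-.366,.27],-82.8),(np.r_[.52,-.09,.27],-88),(seat(0,0,.27),-92.7))
E
```

```text
t 7.98 pos [ 0.4411 -0.3689  0.1413] toolx -82.81 tiltz [ 0.003 -0.006 -1.   ] F [ 0.1 -0.2  1. ] op 0.0108 q6 0.56
[-0.003 -0.009 -0.    -0.012  0.012 -0.644]
[-0.004 -0.008  0.115 -1.33  -0.567 -0.651]
[-0.004 -0.008  0.22  -2.379 -1.017 -0.657]
```

send_rows --pt "0 0 0 0 0 -0.15 0" --pt "0 0 0 0 0 -0.3 0" --pt "0 0 0 -0.08 -0.03 -0.42 0" --pt "0 0 0 -0.2 -0.08 -0.53 0" --pt "0 0 0 -0.36 -0.15 -0.6 0" --pt "0 0 0 -0.53 -0.22 -0.64 0" --pt "0 0 0 -0.7 -0.3 -0.65 0" --pt "0 0 0 -0.87 -0.37 -0.65 0"

```text
time_s: 8.65
ee_pos: [0.4919, -0.1839, 0.2669]
orientation: [2.355, -2.079, 0.005]
force: [-0.5, -1.4, -3.4]
opening: 0.0111
```

send_rows --pt "0 0 0.03 -0.16 -0.07 0 0" --pt "0 0 0.06 -0.32 -0.14 0 0" --pt "0 0 0.09 -0.48 -0.21 0 0" --pt "0 0 0.12 -0.62 -0.28 0 0" --pt "0 0 0.15 -0.75 -0.34 0 0" --pt "0 0 0.18 -0.86 -0.39 0 0" --pt "0 0 0.2 -0.95 -0.43 0 0" --pt "0 0 0.22 -1 -0.45 0 0"

```text
time_s: 9.32
ee_pos: [0.5556, 0.0271, 0.2652]
orientation: [2.169, -2.272, -0.0]
force: [0.3, 0.0, -3.8]
opening: 0.0114
```

```bash
python3 - <<'E'
from h import *
plan((seat(0,0,.27),-92.7))
E
```

```text
t 9.32 pos [0.5556 0.0271 0.2652] toolx -92.64 tiltz [-0. -0. -1.] F [ 0.3  0.  -3.8] op 0.0114 q6 1.46
[ 0.001 -0.     0.001 -0.517 -0.113 -0.024]
```

send_rows --pt "0 0 0 -0.13 -0.03 0 0" --pt "0 0 0 -0.26 -0.06 0 0" --pt "0 0 0 -0.38 -0.085 0 0" --pt "0 0 0 -0.46 -0.1 0 0" --pt "0 0 0 -0.5 -0.11 0.1 0" --pt "0 0 0 -0.517 -0.113 0.22 0" --pt "0 0 0 -0.517 -0.113 0.3 0" --pt "0 0 0 -0.517 -0.113 0.3 0"

```text
time_s: 9.98
ee_pos: [0.5797, 0.1269, 0.2012]
orientation: [2.163, -2.267, -0.009]
force: [-1.2, 0.3, -2.6]
opening: 0.0112
```

```bash
python3 - <<'E'
from h import *
snap("top","t8"); snap("scene","s8"); snap("wrist","w8")
plan((seat(0,0,.2),-92.7))
crop("s8",260,90,460,240,4,"s8c")
E
```

```text
t 10.13 pos [0.5836 0.1264 0.2056] toolx -92.74 tiltz [ 0.001 -0.001 -1.   ] F [-0.1 -0.8 -2.7] op 0.0107 q6 1.65
[-0.001 -0.002 -0.001 -0.014  0.004  0.028]
```

View pics/w8.png

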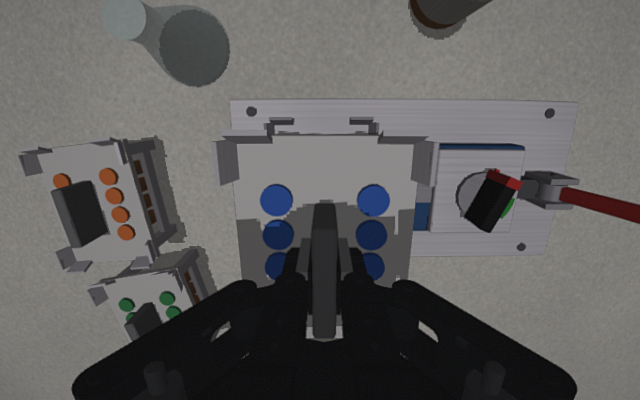

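View pics/s8c.png

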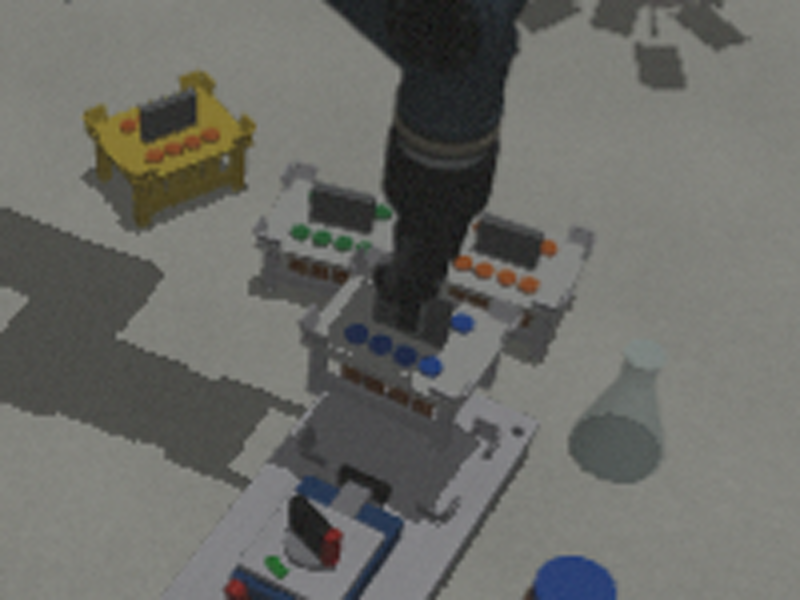

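View pics/t8.png

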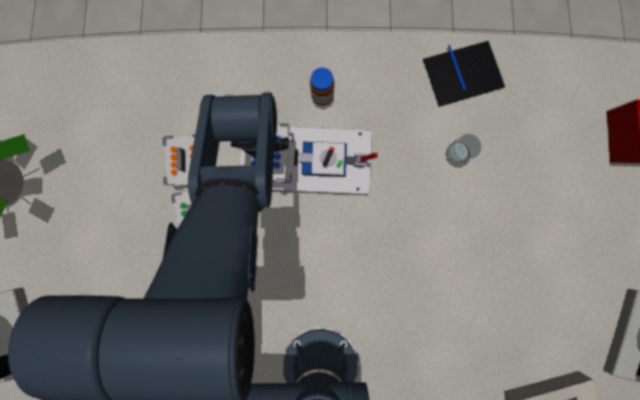

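```bash
cat >> h.py <<'E'
def inseat(q):
    a=np.radians(SY); return (q[:,:2]-S)@np.array([[np.cos(a),-np.sin(a)],[np.sin(a),np.cos(a)]])
def held(tag,zc,zlo=-.02,zhi=.03,cen=(0,0)):
    p,im,d=load(tag); c=cloud(p,d); ok=(d>0)&(c[...,2]>zc+zlo)&(c[...,2]<zc+zhi)
    q=c[ok]; l=inseat(q); k=(abs(l[:,0])<.1)&(abs(l[:,1])<.075)
    h=np.histogram(q[k][:,2],bins=np.arange(zc+zlo,zc+zhi+.001,.005)); print(h[0],np.round(h[1],3))
    return l[k],q[k]
E
python3 - <<'E'
from h import *
l,q=held("w8",.195)
dk=(abs(q[:,2]-.195)<.006)
x=l[dk]; z=q[dk][:,2]
for lo in np.arange(.0,.08,.01):
    k=(x[:,0]>lo)&(x[:,0]<lo+.01)
    if k.sum()>5: print(round(lo,2),k.sum(),np.round(np.percentile(x[k][:,1],[0.5,99.5]),4),np.round(np.median(z[k]),4))
k=abs(x[:,1])<.03; print("xmax",np.percentile(x[k][:,0],[99,99.8]))
# plate
k=(q[:,2]>.222)&(abs(l[:,1])<.02)&(l[:,0]>.0); print(l[k].min(0),l[k].max(0),k.sum(),np.median(l[k][:,1]))
E
```

```text
[    0     5    27 17689  4687   954  1594   229   292   325] [0.175 0.18  0.185 0.19  0.195 0.2   0.205 0.21  0.215 0.22  0.225]
0.0 2154 [-0.0539  0.0488] 0.1937
0.01 2516 [-0.0539  0.0485] 0.1933
0.02 2857 [-0.0538  0.0486] 0.1935
0.03 3278 [-0.0538  0.0483] 0.1932
0.04 3476 [-0.0529  0.0477] 0.1931
0.05 3618 [-0.053   0.0478] 0.193
0.06 1054 [-0.0531  0.0484] 0.1932
xmax [0.06294712 0.06337804]
[ 0.0066105  -0.01989274] [0.02673388 0.01653922] 197 -0.0013951749916828863
```

send_rows --pt "0 0 0 -0.014 -0.004 0.05 0" --pt "0 0 0 -0.014 -0.004 0.13 0" --pt "0 0 0 -0.014 -0.004 0.21 0" --pt "0 0 0 -0.014 -0.004 0.27 0" --pt "0 0 0 -0.014 -0.004 0.31 0" --pt "0 0 0 -0.014 -0.004 0.34 0" --pt "0 0 0 -0.014 -0.004 0.37 0" --pt "0 0 0 -0.014 -0.004 0.39 0"

```text
time_s: 10.8
ee_pos: [0.5844, 0.1291, 0.1266]
orientation: [2.167, -2.273, 0.001]
force: [-0.4, -0.5, -3.2]
opening: 0.011
```

```bash
python3 - <<'E'
from h import *
snap("scene","s9"); snap("wrist","w9")
plan((seat(0,0,.126),-92.7))
crop("s9",280,140,430,250,5,"s9c")
E
```

```text
t 10.9 pos [0.5842 0.1291 0.1264] toolx -92.74 tiltz [-0.001 -0.001 -1.   ] F [-0.  -0.5 -3.9] op 0.0111 q6 1.65
[ 0.001 -0.002 -0.001 -0.001  0.006  0.002]
```

View pics/s9c.png

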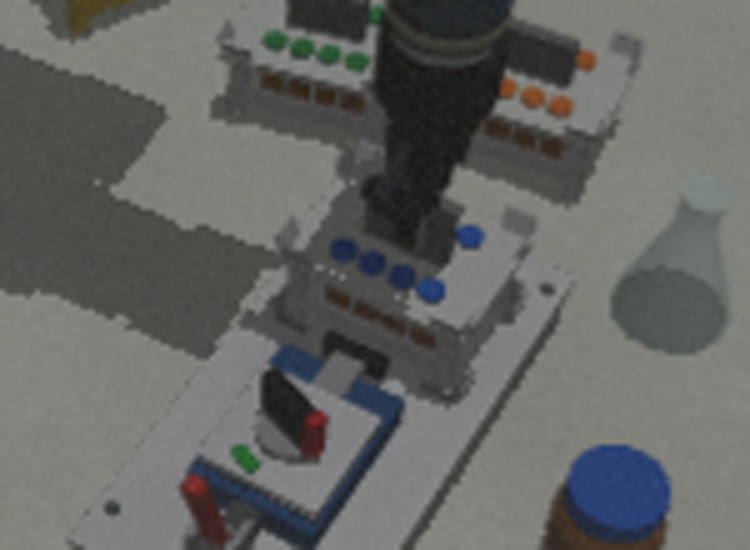

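send_rows --pt "0 0 0 0 0 0.008 0" --pt "0 0 0 0 0 0.015 0" --pt "0 0 0 0 0 0.022 0" --pt "0 0 0 0 0 0.028 0" --pt "0 0 0 0 0 0.028 0" --pt "0 0 0 0 0 0.028 0" --pt "0 0 0 0 0 0.028 0" --pt "0 0 0 0 0 0.028 0"

```text
time_s: 11.57
ee_pos: [0.5847, 0.1286, 0.1255]
orientation: [-2.168, 2.274, -0.004]
force: [-5.4, -3.1, 17.8]
opening: 0.011
```

```bash
python3 - <<'E'
from h import *
plan((seat(0,0,.126),-92.7))
E
```

```text
t 11.57 pos [0.5847 0.1286 0.1255] toolx -92.74 tiltz [ 0.002 -0.002 -1.   ] F [-5.4 -3.1 17.8] op 0.011 q6 1.65
[-0.003 -0.002 -0.001 -0.003  0.008 -0.003]
```

send_rows --pt "0 0 0 0 0 -0.02 0" --pt "0 0 0 0 0 -0.02 0.15" --pt "0 0 0 0 0 -0.02 0.3" --pt "0 0 0 0 0 -0.02 0.45" --pt "0 0 0 0 0 -0.02 0.5" --pt "0 0 0 0 0 -0.1 0.5" --pt "0 0 0 0 0 -0.25 0.5" --pt "0 0 0 0 0 -0.45 0.5"

```text
time_s: 12.23
ee_pos: [0.5817, 0.1291, 0.2084]
orientation: [2.162, -2.268, -0.008]
force: [1.5, 0.3, -0.0]
opening: 0.043
```

```bash
python3 - <<'E'
from h import *
snap("wrist","w10"); snap("top","t10"); plan()
l,q=held("w10",.114)
dk=(abs(q[:,2]-.114)<.006); x=l[dk]; z=q[dk][:,2]
for lo in np.arange(-.06,.08,.02):
    k=(x[:,0]>lo)&(x[:,0]<lo+.02)
    if k.sum()>5: print(round(lo,2),k.sum(),np.round(np.percentile(x[k][:,1],[0.5,99.5]),4),np.round(np.median(z[k]),4))
k=(q[:,2]>.146)&(q[:,2]<.16)&(abs(l[:,1])<.02)&(abs(l[:,0])<.04); print(np.percentile(l[k],[1,99],axis=0),cv2.minAreaRect((l[k]*1000).astype(np.float32)))
p,im,d=load("t10")
print("orange",rect(p,d,(155,130,213,187),.092,.115)); print("green",rect(p,d,(168,187,222,247),.092,.115))
E
```

```text
t 12.33 pos [0.5886 0.1296 0.217 ] toolx -92.72 tiltz [ 0.012 -0.001 -1.   ] F [ 1.  -0.1  0.4] op 0.0428 q6 1.65
[   0    0   26 5653 8922  617  824  151   19   21] [0.094 0.099 0.104 0.109 0.114 0.119 0.124 0.129 0.134 0.139 0.144]
-0.06 1278 [-0.0355  0.0511] 0.1139
-0.04 1934 [-0.0502  0.052 ] 0.1144
-0.02 2166 [-0.0505  0.0517] 0.1145
0.0 2332 [-0.0503  0.0518] 0.1144
0.02 2740 [-0.0503  0.0517] 0.1144
0.04 3086 [-0.0486  0.0501] 0.1141
0.06 782 [-0.049   0.0498] 0.1141Traceback (most recent call last):
  File "<stdin>", line 8, in <module>
    return _quantile_unchecked(
        a, q, axis, out, overwrite_input, method, keepdims, weights)
    return _ureduce(a,
                    func=_quantile_ureduce_func,
    ...<5 lines>...
                    overwrite_input=overwrite_input,
                    method=method)
    r = func(a, **kwargs)
    result = _quantile(arr,
                       quantiles=q,
    ...<2 lines>...
                       out=out,
                       weights=wgt)
    slices_having_nans = np.isnan(arr[-1, ...])
                                  ~~~^^^^^^^^^
IndexError: index -1 is out of bounds for axis 0 with size 0
```

View pics/w10.png

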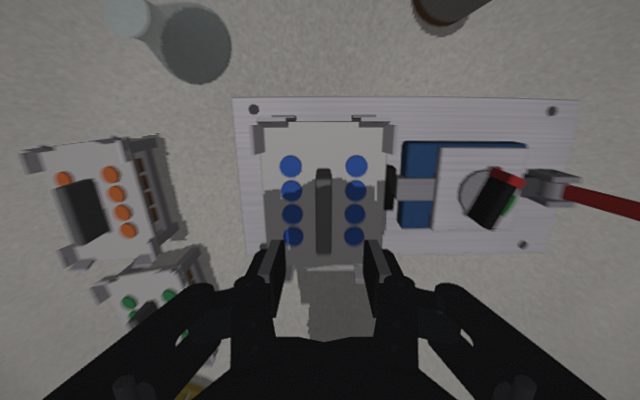

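View pics/t10.png

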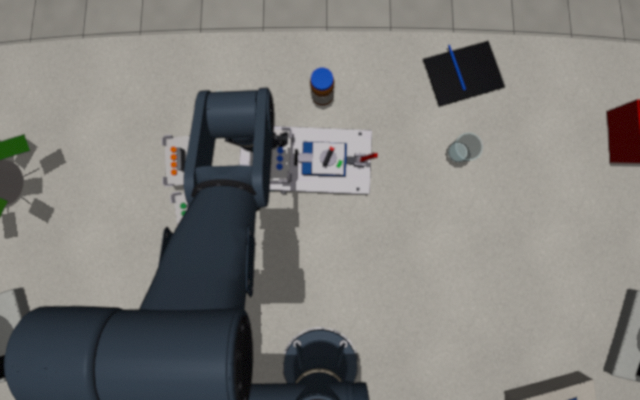

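send_rows --pt "0 0 0 -0.1 0.01 -0.05 0.5" --pt "0 0 0 -0.25 0.02 -0.05 0.5" --pt "0 0 0 -0.42 0.02 -0.05 0.5" --pt "0 0 0 -0.6 0.02 -0.05 0.5" --pt "0 0 0 -0.75 0.02 -0.05 0.5" --pt "0 0 0 -0.87 0.02 -0.05 0.5" --pt "0 0 0 -0.96 0.02 -0.05 0.5" --pt "0 0 0 -1 0.02 -0.05 0.5"

```text
time_s: 13.0
ee_pos: [0.589, 0.332, 0.2196]
orientation: [2.17, -2.27, -0.001]
force: [-0.1, -0.7, 0.6]
opening: 0.0426
```

```bash
cat >> h.py <<'E'
def plate(tag,xy,r=.06,z=.104):
    p,im,d=load(tag); c=cloud(p,d)
    k=(abs(c[...,2]-z)<.007)&(d>0)&(np.hypot(c[...,0]-xy[0],c[...,1]-xy[1])<r); k=cv2.morphologyEx(k.astype(np.uint8),cv2.MORPH_OPEN,np.ones((3,3)))>0
    s=c[k]
    if len(s)<20: print("few",len(s)); return
    r=cv2.minAreaRect((s[:,:2]*1000).astype(np.float32)); (w,h),a=r[1],r[2]
    if h>w: a-=90; w,h=h,w
    print("plate",len(s),np.round(r[0],1),"size",round(w,1),round(h,1),"yaw",round(a,2))
E
python3 - <<'E'
from h import *
snap("wrist","w11"); plan()
plate("w11",(.573,.371)); plate("w11",(.423,.337))
plate("w10",(.583,.129),z=.154)
E
```

```text
t 13.05 pos [0.5891 0.3321 0.2197] toolx -92.57 tiltz [-0.002 -0.    -1.   ] F [0.  1.1 0.5] op 0.0427 q6 1.96
plate 713 [574.  374.7] size 59.1 11.4 yaw 2.95
plate 315 [433.8 342.8] size 37.6 11.8 yaw 8.53
plate 1220 [582.2 130.4] size 59.4 11.6 yaw -3.31
```

View pics/w11.png

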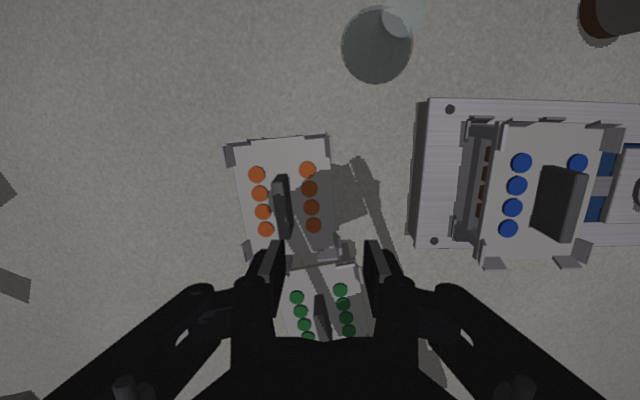

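```bash
python3 - <<'E'
from h import *
plan(((.574,.373,.2),-87.1))
E
```

```text
t 13.05 pos [0.5891 0.3321 0.2197] toolx -92.57 tiltz [-0.002 -0.    -1.   ] F [0.  1.1 0.5] op 0.0427 q6 1.96
[ 0.002 -0.    -0.122 -0.201  0.085  0.099]
```

send_rows --pt "0 0 -0.03 -0.05 0.02 0 0.5" --pt "0 0 -0.06 -0.1 0.04 0.02 0.5" --pt "0 0 -0.09 -0.15 0.06 0.05 0.5" --pt "0 0 -0.12 -0.18 0.08 0.08 0.5" --pt "0 0 -0.122 -0.2 0.085 0.1 0.5" --pt "0 0 -0.122 -0.2 0.085 0.1 0.5" --pt "0 0 -0.122 -0.2 0.085 0.1 0.5" --pt "0 0 -0.122 -0.2 0.085 0.1 0.5"

```text
time_s: 13.72
ee_pos: [0.5748, 0.3696, 0.2008]
orientation: [2.273, -2.167, 0.001]
force: [-0.5, 0.3, -1.0]
opening: 0.0427
```

```bash
python3 - <<'E'
from h import *
snap("wrist","w12"); plan(((.574,.373,.074),-87.1))
plate("w12",(.573,.371))
E
```

```text
t 13.77 pos [0.575  0.3695 0.201 ] toolx -87.28 tiltz [-0.    -0.001 -1.   ] F [ 0.  -0.2  0.1] op 0.0426 q6 1.93
[ 0.    -0.002 -0.004 -0.018  0.004  0.635]
plate 855 [573.9 375.6] size 59.0 11.3 yaw 2.7
```

send_rows --pt "0 0 0 -0.025 0.005 0.1 0.5" --pt "0 0 0 -0.025 0.005 0.25 0.5" --pt "0 0 0 -0.025 0.005 0.4 0.5" --pt "0 0 0 -0.025 0.005 0.52 0.5" --pt "0 0 0 -0.025 0.005 0.6 0.5" --pt "0 0 0 -0.025 0.005 0.635 0.5" --pt "0 0 0 -0.025 0.005 0.635 0.5" --pt "0 0 0 -0.025 0.005 0.635 0.35"

```text
time_s: 14.43
ee_pos: [0.574, 0.3747, 0.0744]
orientation: [2.273, -2.168, 0.001]
force: [-0.5, -0.4, -0.1]
opening: 0.0318
```

send_rows --pt "0 0 0 0 0 0 0.2" --pt "0 0 0 0 0 0 0" --pt "0 0 0 0 0 0 0" --pt "0 0 0 0 0 0 0" --pt "0 0 0 0 0 0 0" --pt "0 0 0 0 0 0 0" --pt "0 0 0 0 0 -0.05 0" --pt "0 0 0 0 0 -0.15 0"

```text
time_s: 15.1
ee_pos: [0.5701, 0.3736, 0.1009]
orientation: [2.267, -2.161, -0.006]
force: [-0.7, -0.7, -4.3]
opening: 0.011
```

```bash
python3 - <<'E'
from h import *
plan()
plan((np.r_[.573,.372,.30],-87.3),(seat(0,0,.30),-92.7))
E
```

```text
t 15.1 pos [0.5701 0.3736 0.1009] toolx -87.26 tiltz [-0.009 -0.004 -1.   ] F [-0.7 -0.7 -4.3] op 0.011 q6 1.94
t 15.1 pos [0.5701 0.3736 0.1009] toolx -87.26 tiltz [-0.009 -0.004 -1.   ] F [-0.7 -0.7 -4.3] op 0.011 q6 1.94
[ 0.012 -0.005  0.001  0.013 -0.005 -0.996]
[ 0.011 -0.005  0.121  1.227  0.003 -0.991]
```

send_rows --pt "0 0 0 0 0 -0.2 0" --pt "0 0 0 0 0 -0.4 0" --pt "0 0 0 0 0 -0.6 0" --pt "0 0 0 0.03 0 -0.78 0" --pt "0 0 0.02 0.1 0 -0.9 0" --pt "0 0 0.04 0.25 0 -0.97 0" --pt "0 0 0.06 0.42 0 -0.97 0" --pt "0 0 0.08 0.58 0 -0.97 0"

```text
time_s: 15.77
ee_pos: [0.5783, 0.2586, 0.2991]
orientation: [2.206, -2.236, 0.001]
force: [-1.3, -0.9, -3.2]
opening: 0.0111
```

```bash
python3 - <<'E'
from h import *
plan((seat(0,0,.30),-92.7))
E
```

```text
t 15.77 pos [0.5783 0.2586 0.2991] toolx -90.79 tiltz [ 0.    -0.001 -1.   ] F [-1.3 -0.9 -3.2] op 0.0111 q6 1.83
[-0.    -0.001  0.042  0.646 -0.032 -0.004]
```

send_rows --pt "0 0 0.01 0.14 -0.01 0 0" --pt "0 0 0.02 0.28 -0.015 0 0" --pt "0 0 0.03 0.42 -0.02 0 0" --pt "0 0 0.04 0.53 -0.03 0 0" --pt "0 0 0.042 0.61 -0.032 0.05 0" --pt "0 0 0.042 0.645 -0.032 0.13 0" --pt "0 0 0.042 0.645 -0.032 0.2 0" --pt "0 0 0.042 0.645 -0.032 0.2 0"

```text
time_s: 16.43
ee_pos: [0.5802, 0.1294, 0.2545]
orientation: [2.161, -2.269, -0.01]
force: [-0.6, 0.1, -4.1]
opening: 0.0111
```

```bash
cat >> h.py <<'E'
def heldpos(tag,ztop):
    # frame held: deck z = ztop guess; prints side edges and far end
    l,q=held(tag,ztop); dk=abs(q[:,2]-ztop)<.006; x=l[dk]; z=q[dk][:,2]
    for lo in np.arange(.0,.06,.02):
        k=(x[:,0]>lo)&(x[:,0]<lo+.02)
        if k.sum()>5:
            e=np.percentile(x[k][:,1],[.5,99.5]); print(round(lo,2),k.sum(),np.round(e,4),"mid",round(e.mean(),4),np.round(np.median(z[k]),4))
    k=abs(x[:,1])<.03; print("xmax",np.percentile(x[k][:,0],[99,99.8]))
E
python3 - <<'E'
from h import *
snap("wrist","w13"); snap("scene","s13"); plan((seat(0,0,.26),-92.7)); z=bot.observe()["ee_pos"][2]
heldpos("w13",z-.0105)
print("ref blue home"); heldpos("w10",.114)
crop("s13",280,120,430,230,5,"s13c")
E
```

```text
t 16.53 pos [0.5824 0.1303 0.2574] toolx -92.73 tiltz [-0.004 -0.001 -1.   ] F [-0.8  0.1 -2. ] op 0.0109 q6 1.65
[ 0.005 -0.001 -0.001  0.005 -0.003 -0.013]
[    0     5  2233 18554  2869  1492   695   264   293   361] [0.227 0.232 0.237 0.242 0.247 0.252 0.257 0.262 0.267 0.272 0.277]
0.0 4814 [-0.0509  0.0515] mid 0.0003 0.2432
0.02 6275 [-0.0509  0.0513] mid 0.0002 0.243
0.04 7396 [-0.051   0.0516] mid 0.0003 0.2426
xmax [0.06270585 0.06291667]
ref blue home
[   0    0   26 5653 8922  617  824  151   19   21] [0.094 0.099 0.104 0.109 0.114 0.119 0.124 0.129 0.134 0.139 0.144]
0.0 2332 [-0.0503  0.0518] mid 0.0008 0.1144
0.02 2740 [-0.0503  0.0517] mid 0.0007 0.1144
0.04 3086 [-0.0486  0.0501] mid 0.0007 0.1141
xmax [0.06523952 0.06584694]
```

View pics/s13c.png

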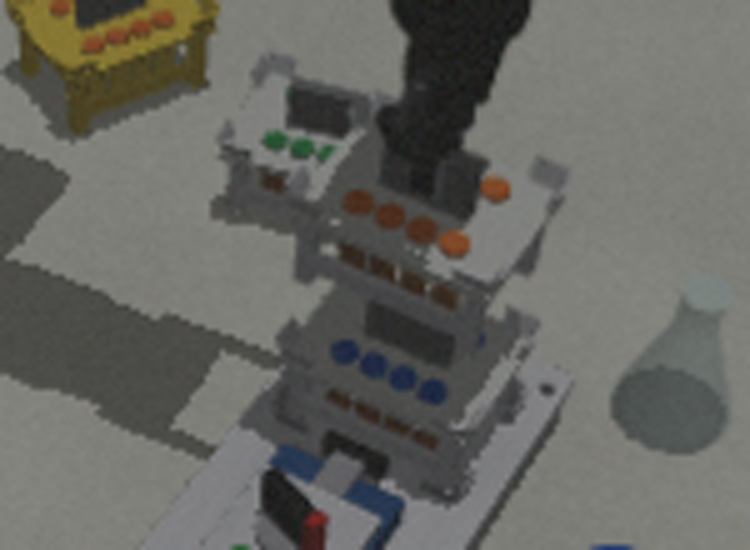

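send_rows --pt "0 0 0 0.002 -0.008 0.04 0" --pt "0 0 0 0.002 -0.008 0.1 0" --pt "0 0 0 0.002 -0.008 0.17 0" --pt "0 0 0 0.002 -0.008 0.23 0" --pt "0 0 0 0.002 -0.008 0.27 0" --pt "0 0 0 0.002 -0.008 0.29 0" --pt "0 0 0 0.002 -0.008 0.3 0" --pt "0 0 0 0.002 -0.008 0.3 0"

```text
time_s: 17.2
ee_pos: [0.5852, 0.1297, 0.1981]
orientation: [2.167, -2.273, 0.001]
force: [-0.1, -0.1, -2.9]
opening: 0.011
```

```bash
python3 - <<'E'
from h import *
snap("scene","s14"); plan((seat(0,0,.19),-92.7))
crop("s14",280,120,430,230,5,"s14c")
E
```

```text
t 17.25 pos [0.5854 0.1296 0.1985] toolx -92.72 tiltz [ 0.    -0.001 -1.   ] F [-0.1  0.3 -2.8] op 0.0109 q6 1.65
[-0.    -0.002 -0.     0.002  0.012  0.042]
```

View pics/s14c.png

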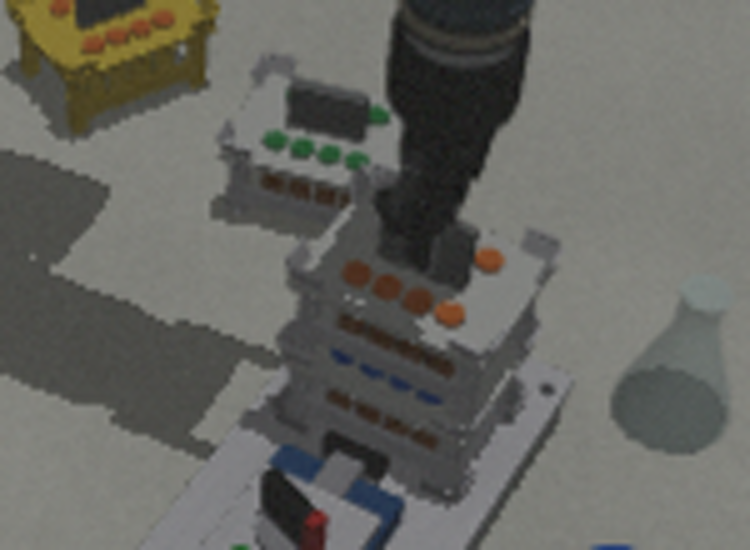

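send_rows --pt "0 0 0 0 0.003 0.01 0" --pt "0 0 0 0 0.003 0.018 0" --pt "0 0 0 0 0.003 0.026 0" --pt "0 0 0 0 0.003 0.034 0" --pt "0 0 0 0 0.003 0.042 0" --pt "0 0 0 0 0.003 0.05 0" --pt "0 0 0 0 0.003 0.052 0" --pt "0 0 0 0 0.003 0.052 0"

```text
time_s: 17.92
ee_pos: [0.5843, 0.1292, 0.1895]
orientation: [2.167, -2.273, 0.001]
force: [-3.9, -0.7, 7.2]
opening: 0.0114
```

```bash
python3 - <<'E'
from h import *
plan((seat(0,0,.19),-92.7))
E
```

```text
t 17.92 pos [0.5843 0.1292 0.1895] toolx -92.73 tiltz [-0.    -0.002 -1.   ] F [-3.9 -0.7  7.2] op 0.0114 q6 1.65
[ 0.    -0.002 -0.001 -0.     0.006 -0.003]
```

send_rows --pt "0 0 0 0 0 0 0" --pt "0 0 0 0 0 0 0.15" --pt "0 0 0 0 0 0 0.3" --pt "0 0 0 0 0 0 0.45" --pt "0 0 0 0 0 0 0.5" --pt "0 0 0 0 0 -0.1 0.5" --pt "0 0 0 0 0 -0.25 0.5" --pt "0 0 0 0 0 -0.42 0.5"

```text
time_s: 18.58
ee_pos: [0.5832, 0.1295, 0.2705]
orientation: [2.164, -2.27, -0.005]
force: [1.0, 0.8, 0.2]
opening: 0.0425
```

send_rows --pt "0 0 0 -0.02 0 -0.05 0.5" --pt "0 0 0 -0.1 0.03 -0.08 0.5" --pt "0 0 0 -0.2 0.08 -0.1 0.5" --pt "0 0 0 -0.3 0.13 -0.1 0.5" --pt "0 0 0 -0.4 0.18 -0.1 0.5" --pt "0 0 0 -0.45 0.24 -0.1 0.5" --pt "0 0 0 -0.45 0.28 -0.1 0.5" --pt "0 0 0 -0.45 0.3 -0.1 0.5"

```text
time_s: 19.25
ee_pos: [0.5271, 0.2225, 0.291]
orientation: [2.167, -2.27, -0.0]
force: [-0.3, -0.1, 0.5]
opening: 0.0426
```

```bash
python3 - <<'E'
from h import *
snap("wrist","w15"); plan(); snap("top","t15"); 
heldpos("w15",.178); plate("w15",(.583,.13),z=.218); plate("w15",(.423,.337))
E
```

```text
t 19.3 pos [0.5269 0.222  0.2912] toolx -92.69 tiltz [-0.003 -0.002 -1.   ] F [-0.8  0.  -0.1] op 0.0425 q6 1.82
[   0    0   36 6701 8610 1025 1387  326  175  172] [0.158 0.163 0.168 0.173 0.178 0.183 0.188 0.193 0.198 0.203 0.208]
0.0 2093 [-0.0505  0.0527] mid 0.0011 0.1784
0.02 2511 [-0.0508  0.0524] mid 0.0008 0.1783
0.04 3061 [-0.0498  0.0508] mid 0.0005 0.178
xmax [0.06614237 0.06684742]
plate 1441 [583.5 130.2] size 59.5 12.8 yaw -3.42
plate 401 [425.8 340.9] size 54.4 12.4 yaw 8.0
```

View pics/w15.png

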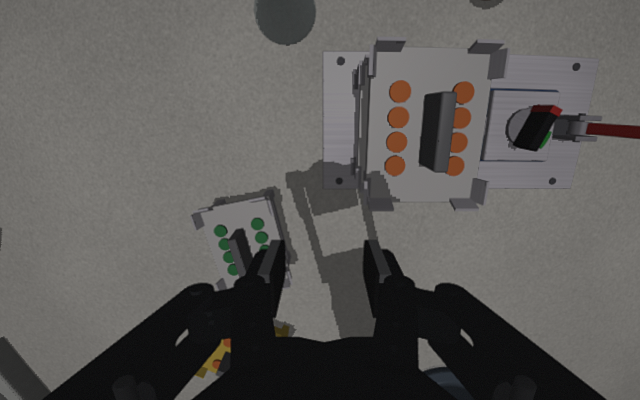

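View pics/t15.png

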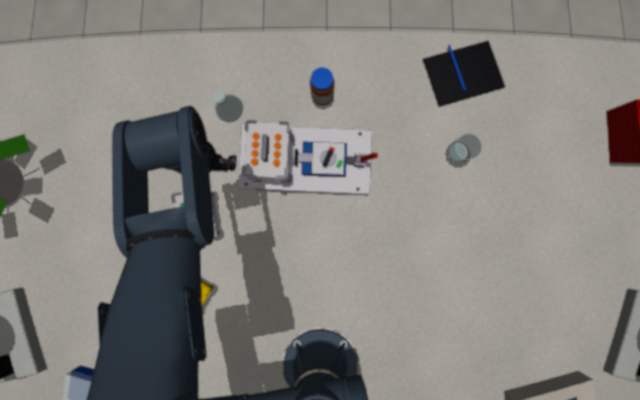

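```bash
python3 - <<'E'
from h import *
plan(((.424,.339,.2),-81.6))
E
```

```text
t 19.35 pos [0.528  0.2217 0.2914] toolx -92.74 tiltz [-0.002 -0.002 -1.   ] F [-0.4 -0.7  0.3] op 0.0426 q6 1.82
[ 0.002 -0.003 -0.247 -0.562  0.547  0.457]
```

send_rows --pt "0 0 -0.04 -0.1 0.09 0.02 0.5" --pt "0 0 -0.08 -0.2 0.18 0.08 0.5" --pt "0 0 -0.12 -0.3 0.28 0.15 0.5" --pt "0 0 -0.16 -0.4 0.37 0.25 0.5" --pt "0 0 -0.2 -0.49 0.46 0.35 0.5" --pt "0 0 -0.247 -0.56 0.545 0.44 0.5" --pt "0 0 -0.247 -0.56 0.545 0.455 0.5" --pt "0 0 -0.247 -0.56 0.545 0.455 0.5"

```text
time_s: 20.02
ee_pos: [0.4246, 0.3387, 0.1992]
orientation: [2.375, -2.05, -0.001]
force: [1.0, -0.7, -0.4]
opening: 0.0429
```

```bash
python3 - <<'E'
from h import *
snap("wrist","w16"); plate("w16",(.424,.339)); plan(((.424,.339,.074),-81.6))
E
```

```text
plate 861 [422.1 341.6] size 59.5 11.3 yaw 8.55
t 20.07 pos [0.4262 0.3388 0.2003] toolx -81.66 tiltz [-0.    -0.002 -1.   ] F [ 0.3 -0.2 -0.1] op 0.0426 q6 1.89
[ 0.001 -0.002 -0.001 -0.004  0.01   0.632]
```

View pics/w16.png

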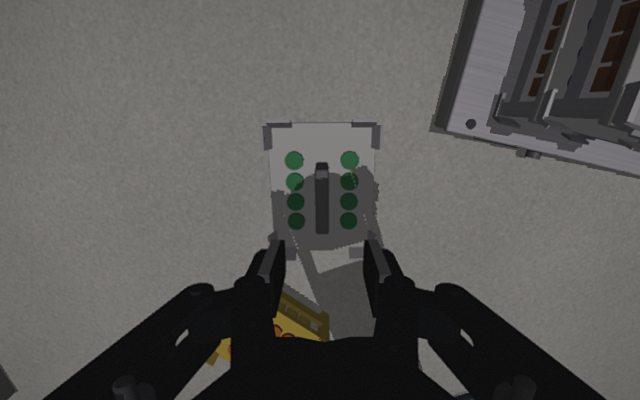

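send_rows --pt "0 0 0 -0.008 0.015 0.1 0.5" --pt "0 0 0 -0.008 0.015 0.25 0.5" --pt "0 0 0 -0.008 0.015 0.4 0.5" --pt "0 0 0 -0.008 0.015 0.52 0.5" --pt "0 0 0 -0.008 0.015 0.6 0.5" --pt "0 0 0 -0.008 0.015 0.63 0.5" --pt "0 0 0 -0.008 0.015 0.63 0.5" --pt "0 0 0 -0.008 0.015 0.63 0.35"

```text
time_s: 20.73
ee_pos: [0.4238, 0.3402, 0.0755]
orientation: [-2.376, 2.055, -0.002]
force: [1.2, 0.1, 0.7]
opening: 0.0316
```

send_rows --pt "0 0 0 0 0 0 0.2" --pt "0 0 0 0 0 0 0" --pt "0 0 0 0 0 0 0" --pt "0 0 0 0 0 0 0" --pt "0 0 0 0 0 0 0" --pt "0 0 0 0 0 0 0" --pt "0 0 0 0 0 -0.05 0" --pt "0 0 0 0 0 -0.15 0"

```text
time_s: 21.4
ee_pos: [0.4195, 0.3393, 0.1031]
orientation: [2.372, -2.049, -0.004]
force: [-0.1, -0.0, -3.8]
opening: 0.0105
```

send_rows --pt "0 0 0 0 0 -0.15 0" --pt "0 0 0 0 0 -0.3 0" --pt "0 0 0 0 0 -0.45 0" --pt "0 0 0 0 0 -0.6 0" --pt "0 0 0 0 0 -0.75 0" --pt "0 0 0 0 0 -0.88 0" --pt "0 0 0 0 0 -0.97 0" --pt "0 0 0 0 0 -1 0"

```text
time_s: 22.07
ee_pos: [0.4224, 0.3413, 0.3078]
orientation: [-2.376, 2.05, -0.002]
force: [0.2, 1.0, -4.0]
opening: 0.0109
```

```bash
python3 - <<'E'
from h import *
plan((seat(0,0,.37),-92.7)); snap("scene","s17"); snap("top","t17")
E
```

```text
t 22.07 pos [0.4224 0.3413 0.3078] toolx -81.59 tiltz [ 0.003  0.002 -1.   ] F [ 0.2  1.  -4. ] op 0.0109 q6 1.9
[-0.004  0.002  0.247  1.166 -0.641 -0.31 ]
```

View pics/s17.png

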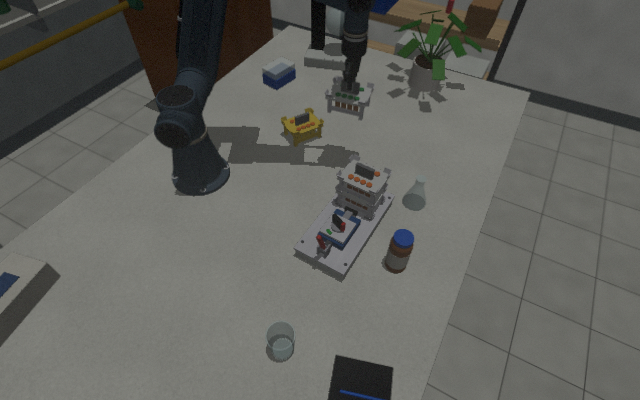

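send_rows --pt "0 0 0.03 0.1 -0.05 -0.12 0" --pt "0 0 0.06 0.2 -0.11 -0.2 0" --pt "0 0 0.09 0.34 -0.19 -0.27 0" --pt "0 0 0.12 0.48 -0.27 -0.3 0" --pt "0 0 0.15 0.62 -0.35 -0.3 0" --pt "0 0 0.18 0.76 -0.43 -0.3 0" --pt "0 0 0.21 0.88 -0.5 -0.3 0" --pt "0 0 0.247 0.97 -0.54 -0.3 0"

```text
time_s: 22.83
ee_pos: [0.5577, 0.1621, 0.3615]
orientation: [2.16, -2.273, -0.003]
force: [1.4, 0.2, -3.8]
opening: 0.0112
```

```bash
python3 - <<'E'
from h import *
plan((seat(0,0,.335),-92.7))
E
```

```text
t 22.83 pos [0.5577 0.1621 0.3615] toolx -92.91 tiltz [-0.006 -0.002 -1.   ] F [ 1.4  0.2 -3.8] op 0.0112 q6 1.71
[ 0.007 -0.003 -0.005  0.157 -0.135  0.132]
```

send_rows --pt "0 0 -0.005 0.04 -0.03 0 0" --pt "0 0 -0.005 0.08 -0.07 0 0" --pt "0 0 -0.005 0.12 -0.1 0 0" --pt "0 0 -0.005 0.157 -0.135 0.04 0" --pt "0 0 -0.005 0.157 -0.135 0.1 0" --pt "0 0 -0.005 0.157 -0.135 0.15 0" --pt "0 0 -0.005 0.157 -0.135 0.17 0" --pt "0 0 -0.005 0.157 -0.135 0.17 0"

```text
time_s: 23.5
ee_pos: [0.5813, 0.1323, 0.3286]
orientation: [2.17, -2.265, -0.005]
force: [0.0, 0.9, -4.5]
opening: 0.0112
```

```bash
python3 - <<'E'
from h import *
snap("wrist","w18"); plan((seat(0,0,.254),-92.7)); z=bot.observe()["ee_pos"][2]
heldpos("w18",z-.0125)
E
```

```text
t 23.55 pos [0.582  0.1323 0.3297] toolx -92.45 tiltz [-0.003 -0.001 -1.   ] F [ 0.6  0.9 -4.2] op 0.0109 q6 1.65
[ 0.004 -0.002  0.006  0.014 -0.007  0.379]
[    0     0     0 17162  5624   933  1771   183   282   311] [0.297 0.302 0.307 0.312 0.317 0.322 0.327 0.332 0.337 0.342 0.347]
0.0 4727 [-0.0478  0.0546] mid 0.0034 0.3166
0.02 6122 [-0.0476  0.0546] mid 0.0035 0.3165
0.04 7010 [-0.0463  0.0538] mid 0.0037 0.3161
xmax [0.06333669 0.06375718]
```

send_rows --pt "0 0 0.005 0.013 -0.012 0.04 0" --pt "0 0 0.005 0.013 -0.012 0.1 0" --pt "0 0 0.005 0.013 -0.012 0.17 0" --pt "0 0 0.005 0.013 -0.012 0.24 0" --pt "0 0 0.005 0.013 -0.012 0.29 0" --pt "0 0 0.005 0.013 -0.012 0.32 0" --pt "0 0 0.005 0.013 -0.012 0.335 0" --pt "0 0 0.005 0.013 -0.012 0.335 0"

```text
time_s: 24.22
ee_pos: [0.5849, 0.129, 0.2632]
orientation: [2.166, -2.272, -0.0]
force: [0.6, -0.2, -3.9]
opening: 0.0106
```

```bash
python3 - <<'E'
from h import *
snap("scene","s19"); plan((seat(0,0,.254),-92.7))
crop("s19",280,100,430,210,5,"s19c")
E
```

```text
t 24.27 pos [0.5852 0.129  0.2639] toolx -92.73 tiltz [-0.    -0.001 -1.   ] F [-0.5 -0.2 -4.2] op 0.011 q6 1.65
[ 0.    -0.002 -0.001 -0.001  0.011  0.049]
```

View pics/s19c.png

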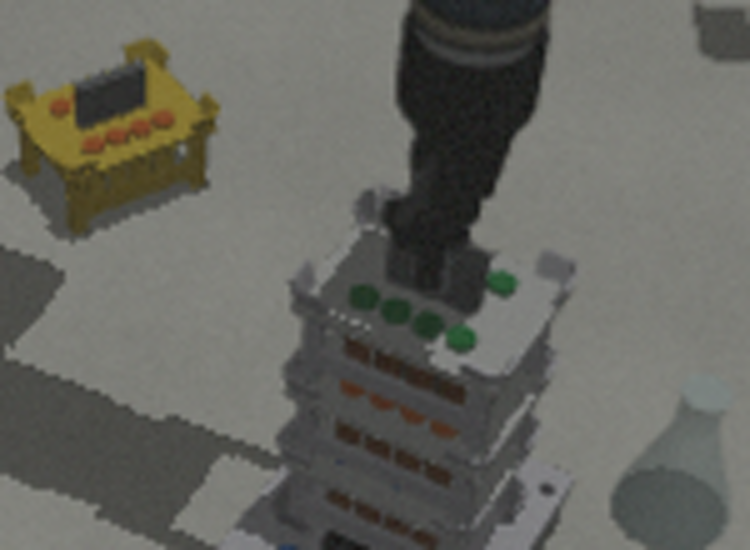

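send_rows --pt "0 0 0 0 0.003 0.01 0" --pt "0 0 0 0 0.003 0.018 0" --pt "0 0 0 0 0.003 0.026 0" --pt "0 0 0 0 0.003 0.034 0" --pt "0 0 0 0 0.003 0.042 0" --pt "0 0 0 0 0.003 0.05 0" --pt "0 0 0 0 0.003 0.056 0" --pt "0 0 0 0 0.003 0.056 0"

```text
time_s: 24.93
ee_pos: [0.5843, 0.129, 0.2542]
orientation: [2.167, -2.273, 0.002]
force: [-2.8, 0.2, 4.3]
opening: 0.0108
```

```bash
python3 - <<'E'
from h import *
plan((seat(0,0,.254),-92.7))
E
```

```text
t 24.93 pos [0.5843 0.129  0.2542] toolx -92.73 tiltz [ 0.    -0.001 -1.   ] F [-2.8  0.2  4.3] op 0.0108 q6 1.65
[-0.    -0.002 -0.001 -0.001  0.007  0.001]
```

Contact at the expected height. Releasing and rising.

send_rows --pt "0 0 0 0 0 0.005 0" --pt "0 0 0 0 0 0 0.15" --pt "0 0 0 0 0 0 0.3" --pt "0 0 0 0 0 0 0.45" --pt "0 0 0 0 0 0 0.5" --pt "0 0 0 0 0 -0.1 0.5" --pt "0 0 0 0 0 -0.25 0.5" --pt "0 0 0 0 0 -0.42 0.5"

```text
time_s: 25.6
ee_pos: [0.5833, 0.129, 0.3352]
orientation: [2.164, -2.27, -0.005]
force: [1.0, 0.0, -0.7]
opening: 0.0428
```

```bash
python3 - <<'E'
from h import *
snap("wrist","w20"); plan(); heldpos("w20",.242); plate("w20",(.583,.13),z=.282)
print(seat(0,-.151,.3))
plan((seat(0,-.151,.35),-92.7))
E
```

```text
t 25.65 pos [0.5878 0.1293 0.3445] toolx -92.73 tiltz [ 0.011 -0.001 -1.   ] F [1.8 0.1 3.8] op 0.0429 q6 1.65
[   0    0   18 5684 8888  594  809  151   17   27] [0.222 0.227 0.232 0.237 0.242 0.247 0.252 0.257 0.262 0.267 0.272]
0.0 2323 [-0.0509  0.0511] mid 0.0001 0.2425
0.02 2755 [-0.0509  0.0513] mid 0.0002 0.2424
0.04 3015 [-0.0493  0.0496] mid 0.0002 0.2421
xmax [0.06565456 0.06641923]
plate 1205 [583.6 130. ] size 58.9 11.5 yaw -2.44
[ 0.57593958 -0.02153484  0.3       ]
t 25.65 pos [0.5878 0.1293 0.3445] toolx -92.73 tiltz [ 0.011 -0.001 -1.   ] F [1.8 0.1 3.8] op 0.0429 q6 1.65
[-0.014 -0.    -0.001  0.756  0.023 -0.028]
```

View pics/w20.png

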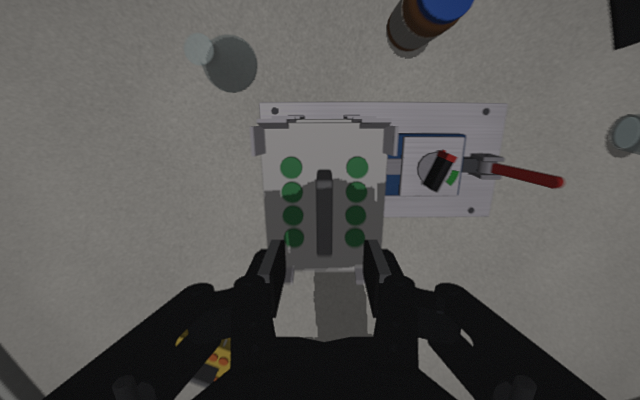

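send_rows --pt "0 0 0.06 0.08 0 0 0.5" --pt "0 0 0.12 0.18 0.01 0 0.5" --pt "0 0 0.18 0.3 0.01 0 0.5" --pt "0 0 0.24 0.42 0.02 0 0.5" --pt "0 0 0.3 0.54 0.02 0 0.5" --pt "0 0 0.36 0.65 0.025 0 0.5" --pt "0 0 0.42 0.73 0.025 0 0.5" --pt "0 0 0.47 0.757 0.025 0 0.5"

```text
time_s: 26.32
ee_pos: [0.5723, -0.0245, 0.3364]
orientation: [1.706, -2.635, 0.003]
force: [0.2, 0.5, -0.0]
opening: 0.0423
```

```bash
python3 - <<'E'
from h import *
snap("wrist","w21"); plan(); 
p,im,d=load("w21"); c=cloud(p,d); l=inseat(c.reshape(-1,3)).reshape(400,640,2)
k=(c[...,2]>.117)&(c[...,2]<.131)&(d>0)&(abs(l[...,0])<.05)&(l[...,1]<-.1)&(l[...,1]>-.2)
s=l[k]; print(len(s),cv2.minAreaRect((s*1000).astype(np.float32)),np.median(c[k][:,2]))
k=(c[...,2]>.08)&(c[...,2]<.09)&(d>0)&(abs(l[...,0])<.06)&(l[...,1]<-.08)&(l[...,1]>-.22); s=l[k]; print(cv2.minAreaRect((s*1000).astype(np.float32)))
E
```

```text
t 26.37 pos [ 0.5723 -0.0245  0.3363] toolx -114.23 tiltz [-0.001 -0.002 -1.   ] F [ 0.5 -0.9  0.7] op 0.0432 q6 1.76
370 ((0.01897430419921875, -149.08554077148438), (11.628071784973145, 50.915592193603516), 68.4847640991211) 0.12466725638156273
((-0.33371734619140625, -150.81295776367188), (84.31742095947266, 138.24440002441406), 0.21586589515209198)
```

View pics/w21.png

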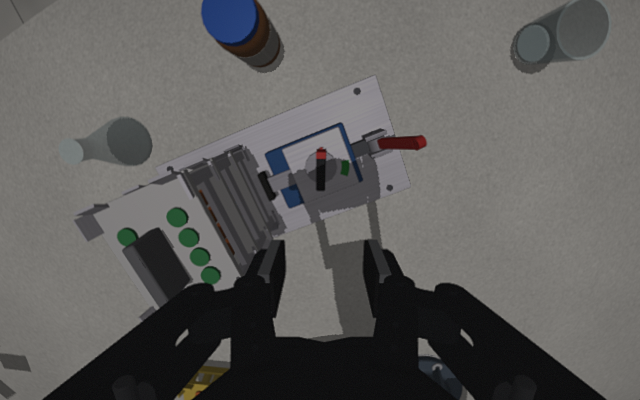

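```bash
python3 - <<'E'
from h import *
plan((seat(0,-.150,.2),-114.2),(seat(0,-.150,.096),-114.2))
E
```

```text
t 26.37 pos [ 0.5723 -0.0245  0.3363] toolx -114.23 tiltz [-0.001 -0.002 -1.   ] F [ 0.5 -0.9  0.7] op 0.0432 q6 1.76
[-0.    -0.003 -0.001 -0.027 -0.009  0.682]
[-0.000e+00 -3.000e-03 -1.000e-03 -2.900e-02 -9.000e-03  1.202e+00]
```

send_rows --pt "0 0 0 -0.02 -0.01 0.08 0.5" --pt "0 0 0 -0.027 -0.01 0.2 0.5" --pt "0 0 0 -0.027 -0.01 0.35 0.5" --pt "0 0 0 -0.027 -0.01 0.5 0.5" --pt "0 0 0 -0.027 -0.01 0.6 0.5" --pt "0 0 0 -0.027 -0.01 0.66 0.5" --pt "0 0 0 -0.027 -0.01 0.68 0.5" --pt "0 0 0 -0.027 -0.01 0.68 0.5"

```text
time_s: 27.03
ee_pos: [0.5755, -0.0174, 0.1993]
orientation: [1.713, -2.63, -0.002]
force: [0.9, -0.9, 0.2]
opening: 0.0428
```

```bash
python3 - <<'E'
from h import *
snap("wrist","w22"); snap("scene","s22"); plan((seat(0,-.150,.096),-114.2)); 
p,im,d=load("w22"); c=cloud(p,d); l=inseat(c.reshape(-1,3)).reshape(400,640,2)
k=(c[...,2]>.117)&(c[...,2]<.131)&(d>0)&(abs(l[...,0])<.05)&(l[...,1]<-.1)&(l[...,1]>-.2)
s=l[k]; print(len(s),cv2.minAreaRect((s*1000).astype(np.float32)),np.median(c[k][:,2]))
crop("s22",260,120,410,230,5,"s22c")
E
```

```text
t 27.13 pos [ 0.5768 -0.0178  0.2013] toolx -113.85 tiltz [ 0.001 -0.002 -1.   ] F [-0.3 -0.3  0.3] op 0.0427 q6 1.76
[-0.002 -0.001  0.008  0.013 -0.001  0.527]
896 ((0.3873786926269531, -150.09124755859375), (11.954115867614746, 49.80107116699219), 67.60429382324219) 0.12455797604504124
```

View pics/w22.png

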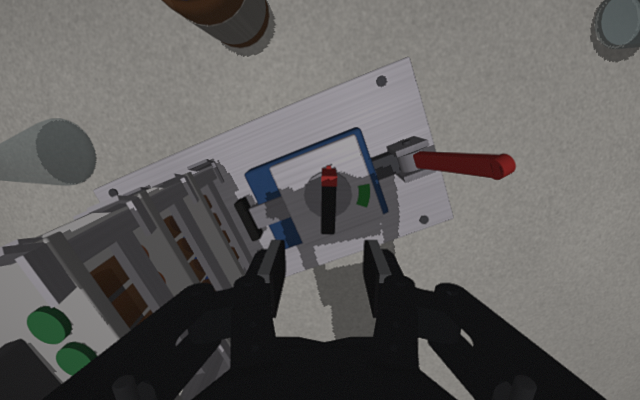

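View pics/s22c.png

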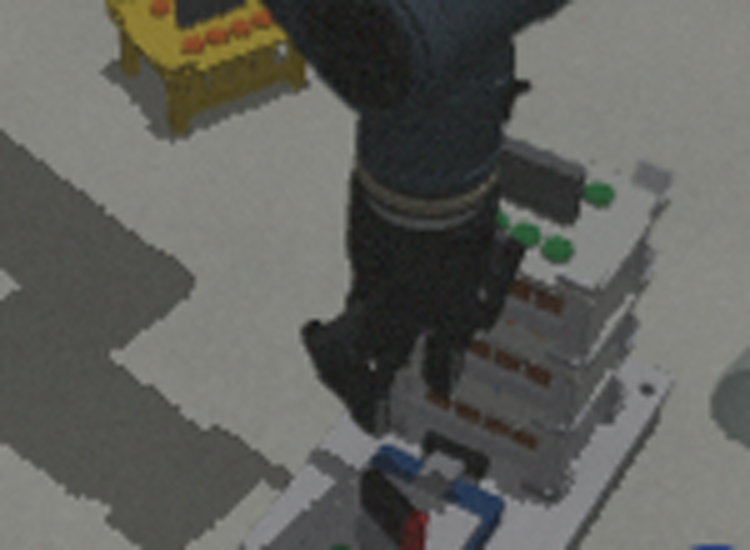

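send_rows --pt "0 0 0.02 0.01 0 0.05 0.5" --pt "0 0 0.02 0.013 0 0.13 0.5" --pt "0 0 0.02 0.013 0 0.23 0.5" --pt "0 0 0.02 0.013 0 0.33 0.5" --pt "0 0 0.02 0.013 0 0.42 0.5" --pt "0 0 0.02 0.013 0 0.49 0.5" --pt "0 0 0.02 0.013 0 0.52 0.5" --pt "0 0 0.02 0.013 0 0.525 0.5"

```text
time_s: 27.8
ee_pos: [0.5744, -0.0204, 0.0947]
orientation: [1.691, -2.645, -0.001]
force: [0.3, -0.4, 0.7]
opening: 0.0425
```

send_rows --pt "0 0 0 0 0 0 0.4" --pt "0 0 0 0 0 0 0.3" --pt "0 0 0 0 0 0 0.2" --pt "0 0 0 0 0 0 0" --pt "0 0 0 0 0 0 0" --pt "0 0 0 0 0 0 0" --pt "0 0 0 0 0 0 0" --pt "0 0 0 0 0 0 0"

```text
time_s: 28.47
ee_pos: [0.5755, -0.0212, 0.0969]
orientation: [1.693, -2.646, 0.004]
force: [-1.3, -3.1, 7.4]
opening: 0.011
```

```bash
python3 - <<'E'
from h import *
plan((seat(0,-.150,.096),-115)); snap("wrist","w23"); snap("top","t23")
print(bot.observe()["wrist_torque"], bot.observe()["joints"])
E
```

```text
t 28.47 pos [ 0.5755 -0.0212  0.0969] toolx -114.78 tiltz [ 0.001 -0.003 -1.   ] F [-1.3 -3.1  7.4] op 0.011 q6 1.78
[-0.002 -0.002  0.005 -0.004 -0.001  0.005]
[-0.36263706  0.26865735 -0.04355724] [-0.2295238   0.64725242  1.66960296 -0.00315599  0.82328829  1.77582797]
```

View pics/w23.png

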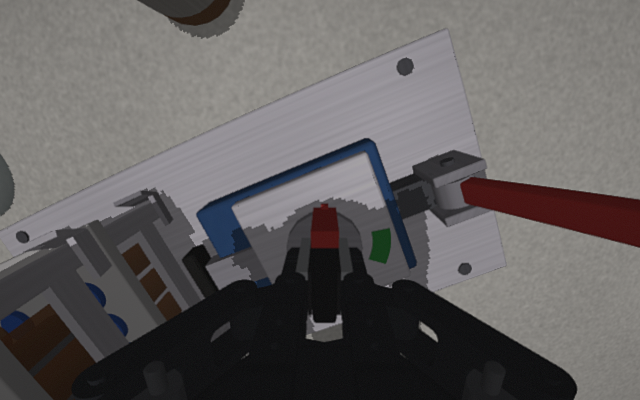

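send_rows --pt "0 0 0.08 0 0 0 0" --pt "0 0 0.16 0 0 0 0" --pt "0 0 0.24 0 0 0 0" --pt "0 0 0.32 0 0 0 0" --pt "0 0 0.4 0 0 0 0" --pt "0 0 0.48 0 0 0 0" --pt "0 0 0.55 0 0 0 0" --pt "0 0 0.62 0 0 0 0"

```text
time_s: 29.23
ee_pos: [0.5755, -0.0212, 0.0969]
orientation: [-1.002, 2.978, -0.004]
force: [-1.4, -2.8, 5.6]
opening: 0.0109
```

send_rows --pt "0 0 0.08 0 0 0 0" --pt "0 0 0.16 0 0 0 0" --pt "0 0 0.24 0 0 0 0" --pt "0 0 0.32 0 0 0 0" --pt "0 0 0.4 0 0 0 0" --pt "0 0 0.48 0 0 0 0" --pt "0 0 0.55 0 0 0 0" --pt "0 0 0.62 0 0 0 0"

```text
time_s: 29.9
ee_pos: [0.5756, -0.0211, 0.0969]
orientation: [-0.254, 3.13, -0.004]
force: [-2.2, -3.3, 6.4]
opening: 0.0109
```

```bash
python3 - <<'E'
from h import *
snap("wrist","w24"); plan();print(bot.observe()["wrist_torque"], bot.observe()["joints"])
E
```

```text
t 29.95 pos [ 0.5756 -0.0211  0.0969] toolx -170.83 tiltz [ 0.001 -0.003 -1.   ] F [-1.9 -1.9  5.5] op 0.0107 q6 2.75
[-0.41554398  0.18975375 -0.16994308] [-0.22941772  0.64730973  1.66951413 -0.00319725  0.82307891  2.7543549 ]
```

View pics/w24.png

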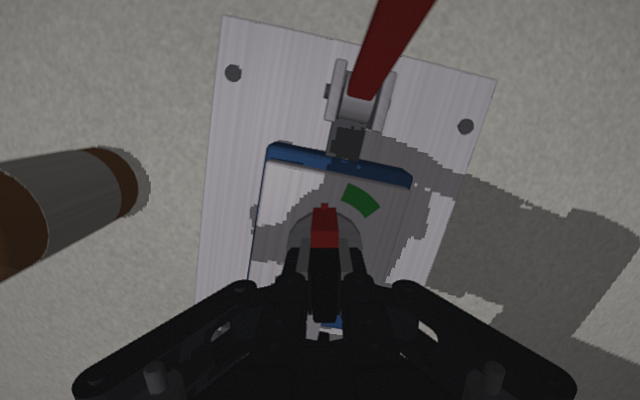

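send_rows --pt "0 0 0 0 0 0 0.2" --pt "0 0 0 0 0 0 0.4" --pt "0 0 0 0 0 0 0.6" --pt "0 0 0 0 0 -0.05 0.6" --pt "0 0 0 0 0 -0.2 0.6" --pt "0 0 0 0 0 -0.4 0.6" --pt "0 0 0 0 0 -0.6 0.6" --pt "0 0 0 0 0 -0.8 0.6"

```text
time_s: 30.62
ee_pos: [0.5745, -0.0199, 0.2576]
orientation: [0.258, -3.129, 0.001]
force: [0.3, -0.2, 0.4]
opening: 0.0509
```

send_rows --pt "0 0 -0.1 0 0 -0.15 0.6" --pt "0 0 -0.25 0 0 -0.25 0.6" --pt "0 0 -0.4 0 0 -0.3 0.6" --pt "0 0 -0.55 0 0 -0.3 0.6" --pt "0 0 -0.7 0 0 -0.3 0.6" --pt "0 0 -0.85 0 0 -0.3 0.6" --pt "0 0 -0.95 0 0 -0.3 0.6" --pt "0 0 -1 0 0 -0.3 0.6"

```text
time_s: 31.28
ee_pos: [0.5748, -0.0198, 0.3162]
orientation: [1.441, -2.79, 0.001]
force: [-0.3, -0.1, 0.4]
opening: 0.0517
```

send_rows --pt "0 0 -0.14 0 0 0 0.6" --pt "0 0 -0.28 0 0 0 0.6" --pt "0 0 -0.42 0 0 0 0.6" --pt "0 0 -0.56 0 0 0 0.6" --pt "0 0 -0.7 0 0 0 0.6" --pt "0 0 -0.84 0 0 0 0.6" --pt "0 0 -0.95 0 0 0 0.6" --pt "0 0 -1 0 0 0 0.6"

```text
time_s: 31.95
ee_pos: [0.5748, -0.0199, 0.3161]
orientation: [2.399, -2.026, -0.0]
force: [0.1, 0.3, 0.4]
opening: 0.0513
```

send_rows --pt "0 0 -0.14 0 0 0 0.6" --pt "0 0 -0.28 0 0 0 0.6" --pt "0 0 -0.42 0 0 0 0.6" --pt "0 0 -0.56 0 0 0 0.6" --pt "0 0 -0.7 0 0 0 0.6" --pt "0 0 -0.84 0 0 0 0.6" --pt "0 0 -0.95 0 0 0 0.6" --pt "0 0 -1 0 0 0 0.6"

```text
time_s: 32.62
ee_pos: [0.5748, -0.0199, 0.3161]
orientation: [2.992, -0.954, -0.001]
force: [-0.4, -0.9, -0.8]
opening: 0.0512
```

send_rows --pt "0 0 -0.14 0 0 0 0.6" --pt "0 0 -0.28 0 0 0 0.6" --pt "0 0 -0.42 0 0 0 0.6" --pt "0 0 -0.56 0 0 0 0.6" --pt "0 0 -0.7 0 0 0 0.6" --pt "0 0 -0.84 0 0 0 0.6" --pt "0 0 -0.95 0 0 0 0.6" --pt "0 0 -1 0 0 0 0.6"

```text
time_s: 33.28
ee_pos: [0.5748, -0.0198, 0.3161]
orientation: [3.13, 0.264, -0.002]
force: [-0.1, -0.5, -1.0]
opening: 0.0511
```

send_rows --pt "0 0 -0.14 0 0 0 0.6" --pt "0 0 -0.28 0 0 0 0.6" --pt "0 0 -0.42 0 0 0 0.6" --pt "0 0 -0.56 0 0 0 0.6" --pt "0 0 -0.7 0 0 0 0.6" --pt "0 0 -0.84 0 0 0 0.6" --pt "0 0 -0.95 0 0 0 0.6" --pt "0 0 -1 0 0 0 0.6"

```text
time_s: 33.95
ee_pos: [0.5748, -0.0198, 0.3161]
orientation: [2.791, 1.442, -0.002]
force: [0.4, 0.2, -0.4]
opening: 0.0515
```

```bash
python3 - <<'E'
from h import *
plan(); print(bot.observe()["joints"][[0,5]])
E
```

```text
t 33.95 pos [ 0.5748 -0.0198  0.3161] toolx 54.64 tiltz [-0.001 -0.001 -1.   ] F [ 0.4  0.2 -0.4] op 0.0515 q6 -1.18
[-0.22811683 -1.18143511]
```

send_rows --pt "0 0 -0.14 0 0 0 0.7" --pt "0 0 -0.28 0 0 0 0.7" --pt "0 0 -0.42 0 0 0 0.7" --pt "0 0 -0.56 0 0 0 0.7" --pt "0 0 -0.7 0 0 0 0.7" --pt "0 0 -0.84 0 0 0 0.7" --pt "0 0 -0.95 0 0 0 0.7" --pt "0 0 -1 0 0 0 0.7"

```text
time_s: 34.62
ee_pos: [0.5748, -0.0199, 0.3161]
orientation: [-2.027, -2.4, 0.002]
force: [-0.7, 0.3, 0.7]
opening: 0.0598
```

send_rows --pt "0 0 -0.14 0 0 0 0.7" --pt "0 0 -0.28 0 0 0 0.7" --pt "0 0 -0.42 0 0 0 0.7" --pt "0 0 -0.56 0 0 0 0.7" --pt "0 0 -0.7 0 0 0 0.7" --pt "0 0 -0.84 0 0 0 0.7" --pt "0 0 -0.95 0 0 0 0.7" --pt "0 0 -1 0 0 0 0.7"

```text
time_s: 35.28
ee_pos: [0.5748, -0.0198, 0.3161]
orientation: [-0.954, -2.993, 0.002]
force: [0.8, -0.0, 0.2]
opening: 0.0597
```

```bash
python3 - <<'E'
from h import *
snap("wrist","w25"); plan((seat(0,-.150,.2),146.6)); print(bot.observe()["joints"][[0,5]])
p,im,d=load("w25"); c=cloud(p,d); l=inseat(c.reshape(-1,3)).reshape(400,640,2)
k=(c[...,2]>.117)&(c[...,2]<.131)&(d>0)&(abs(l[...,0])<.05)&(l[...,1]<-.1)&(l[...,1]>-.2)
s=l[k]; print(len(s),cv2.minAreaRect((s*1000).astype(np.float32)),np.median(c[k][:,2]))
E
```

```text
t 35.33 pos [ 0.5748 -0.0198  0.3161] toolx 144.63 tiltz [-0.001 -0.001 -1.   ] F [ 0.2  0.1 -0.1] op 0.0602 q6 -2.75
[-0.002 -0.    -0.044 -0.007  0.001  0.581]
[-0.22809562 -2.75202314]
434 ((0.5317859649658203, -150.53237915039062), (12.455827713012695, 50.04744338989258), 11.432807922363281) 0.12451481636893438
```

View pics/w25.png

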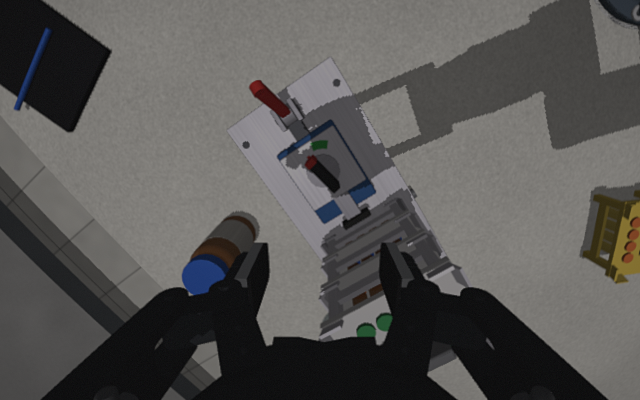

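send_rows --pt "0 0 -0.02 -0.007 0 0.08 0.7" --pt "0 0 -0.044 -0.007 0 0.2 0.7" --pt "0 0 -0.044 -0.007 0 0.36 0.7" --pt "0 0 -0.044 -0.007 0 0.52 0.7" --pt "0 0 -0.044 -0.007 0 0.68 0.7" --pt "0 0 -0.044 -0.007 0 0.8 0.7" --pt "0 0 -0.044 -0.007 0 0.88 0.7" --pt "0 0 -0.044 -0.007 0 0.9 0.7"

```text
time_s: 36.0
ee_pos: [0.5739, -0.0206, 0.1328]
orientation: [-0.907, -3.001, 0.003]
force: [-1.3, -0.1, -0.4]
opening: 0.0598
```

```bash
python3 - <<'E'
from h import *
plan((seat(0,-.150,.097),146.6)); snap("wrist","w26")
E
```

```text
t 36.0 pos [ 0.5739 -0.0206  0.1328] toolx 146.35 tiltz [-0.007  0.    -1.   ] F [-1.3 -0.1 -0.4] op 0.0598 q6 -2.78
[-0.005 -0.008 -0.006 -0.01   0.007  0.179]
```

View pics/w26.png

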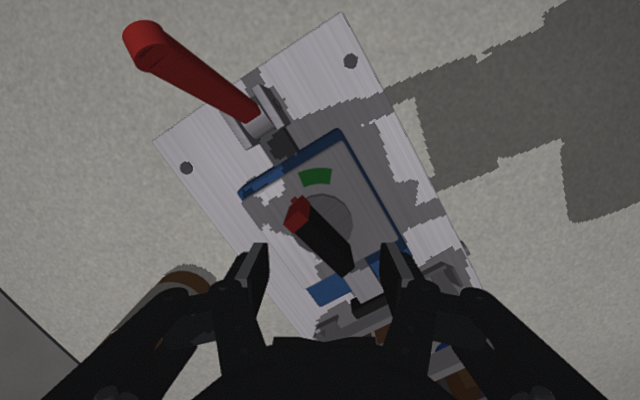

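send_rows --pt "0 0 0 -0.003 0 0.06 0.7" --pt "0 0 0 -0.003 0 0.12 0.7" --pt "0 0 0 -0.003 0 0.16 0.7" --pt "0 0 0 -0.003 0 0.175 0.7" --pt "0 0 0 -0.003 0 0.175 0.6" --pt "0 0 0 -0.003 0 0.175 0.5" --pt "0 0 0 -0.003 0 0.175 0.4" --pt "0 0 0 -0.003 0 0.175 0.35"

```text
time_s: 36.72
ee_pos: [0.5756, -0.0211, 0.1012]
orientation: [-0.907, -3.005, 0.002]
force: [-3.3, 1.4, 2.0]
opening: 0.0301
```

send_rows --pt "0 0 0 0 0 0 0.3" --pt "0 0 0 0 0 0 0.25" --pt "0 0 0 0 0 0 0.2" --pt "0 0 0 0 0 0 0.15" --pt "0 0 0 0 0 0 0.1" --pt "0 0 0 0 0 0 0" --pt "0 0 0 0 0 0 0" --pt "0 0 0 0 0 0 0"

```text
time_s: 37.38
ee_pos: [0.5761, -0.0207, 0.1008]
orientation: [-0.908, -3.006, 0.001]
force: [-2.5, 5.4, 3.5]
opening: 0.011
```

```bash
python3 - <<'E'
from h import *
plan(); snap("wrist","w27")
E
```

```text
t 37.38 pos [ 0.5761 -0.0207  0.1008] toolx 146.37 tiltz [-0.002  0.    -1.   ] F [-2.5  5.4  3.5] op 0.011 q6 -2.78
```

View pics/w27.png

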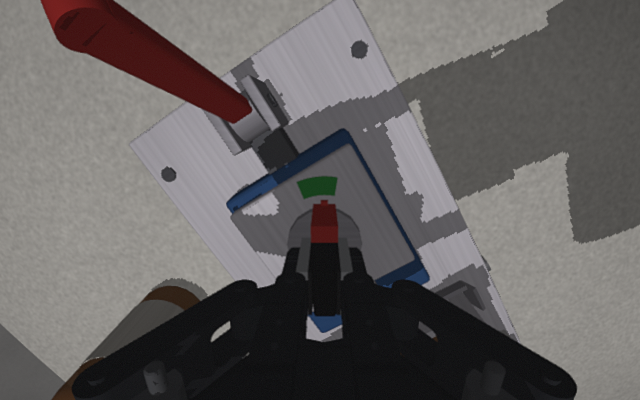

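send_rows --pt "0 0 0 0 0 0 0.15" --pt "0 0 0 0 0 0 0.3" --pt "0 0 0 0 0 0 0.4" --pt "0 0 0 0 0 -0.05 0.4" --pt "0 0 0 0 0 -0.2 0.4" --pt "0 0 0 0 0 -0.4 0.4" --pt "0 0 0 0 0 -0.6 0.4" --pt "0 0 0 0 0 -0.75 0.4"

```text
time_s: 38.1
ee_pos: [0.5783, -0.0222, 0.2548]
orientation: [0.907, 3.002, -0.003]
force: [1.2, -0.4, -0.3]
opening: 0.0345
```

```bash
python3 - <<'E'
from h import *
plan(); snap("wrist","w28"); snap("scene","s28"); crop("s28",260,120,410,260,5,"s28c")
p,im,d=load("w28"); c=cloud(p,d); l=inseat(c.reshape(-1,3)).reshape(400,640,2)
k=(c[...,2]>.117)&(c[...,2]<.131)&(d>0)&(abs(l[...,0])<.05)&(l[...,1]<-.1)&(l[...,1]>-.2)
s=l[k]; print(len(s),cv2.minAreaRect((s*1000).astype(np.float32)),np.median(c[k][:,2]))
E
```

```text
t 38.1 pos [ 0.5783 -0.0222  0.2548] toolx 146.37 tiltz [ 0.005 -0.003 -1.   ] F [ 1.2 -0.4 -0.3] op 0.0345 q6 -2.78
610 ((0.20449209213256836, -150.52987670898438), (50.69237518310547, 11.952615737915039), 59.582733154296875) 0.12454917177620564
```

View pics/w28.png

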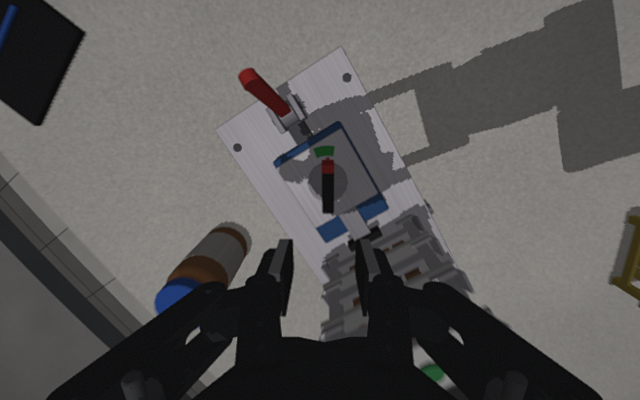

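View pics/s28c.png

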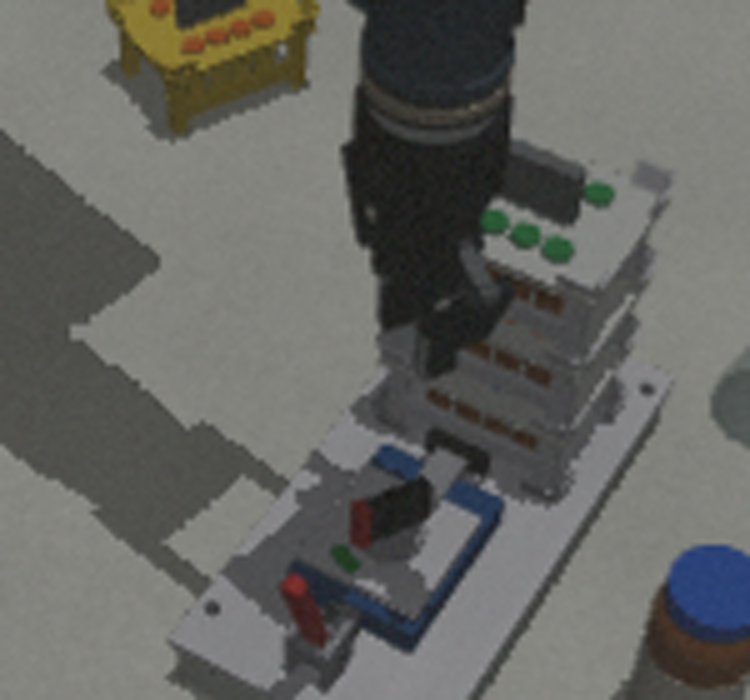

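```bash
python3 - <<'E'
from h import *
plan((seat(0,-.255,.28),146.4))
E
```

```text
t 38.2 pos [ 0.5812 -0.0228  0.258 ] toolx 146.38 tiltz [ 0.015 -0.005 -1.   ] F [ 1.3 -0.1  0.3] op 0.0343 q6 -2.78
[ 0.005  0.019 -0.    -0.243 -0.455 -0.108]
```

send_rows --pt "0 0 0 -0.04 -0.08 -0.08 0.5" --pt "0 0 0 -0.08 -0.16 -0.11 0.5" --pt "0 0 0 -0.13 -0.24 -0.11 0.5" --pt "0 0 0 -0.18 -0.33 -0.11 0.5" --pt "0 0 0 -0.22 -0.4 -0.11 0.5" --pt "0 0 0 -0.24 -0.45 -0.11 0.5" --pt "0 0 0.1 -0.24 -0.45 -0.11 0.5" --pt "0 0 0.2 -0.24 -0.45 -0.11 0.5"

```text
time_s: 38.87
ee_pos: [0.5665, -0.1243, 0.2717]
orientation: [-1.146, -2.923, 0.003]
force: [-0.3, -0.2, 0.1]
opening: 0.0423
```

send_rows --pt "0 0 0.14 0 0 0 0.5" --pt "0 0 0.28 0 0 0 0.5" --pt "0 0 0.42 0 0 0 0.5" --pt "0 0 0.56 0 0 0 0.5" --pt "0 0 0.7 0 0 0 0.5" --pt "0 0 0.84 0 0 0 0.5" --pt "0 0 0.95 0 0 0 0.5" --pt "0 0 1 0 0 0 0.5"

```text
time_s: 39.53
ee_pos: [0.5665, -0.1226, 0.2717]
orientation: [-2.178, -2.262, 0.004]
force: [-0.5, -0.8, -0.1]
opening: 0.0429
```

send_rows --pt "0 0 0.14 0 0 0 0.5" --pt "0 0 0.28 0 0 0 0.5" --pt "0 0 0.42 0 0 0 0.5" --pt "0 0 0.56 0 0 0 0.5" --pt "0 0 0.7 0 0 0 0.5" --pt "0 0 0.84 0 0 0 0.5" --pt "0 0 0.95 0 0 0 0.5" --pt "0 0 1 0 0 0 0.5"

```text
time_s: 40.2
ee_pos: [0.5665, -0.1226, 0.2717]
orientation: [-2.878, -1.257, 0.004]
force: [0.8, 0.2, 0.3]
opening: 0.0424
```

send_rows --pt "0 0 0.14 0 0 0 0.5" --pt "0 0 0.28 0 0 0 0.5" --pt "0 0 0.42 0 0 0 0.5" --pt "0 0 0.56 0 0 0 0.5" --pt "0 0 0.7 0 0 0 0.5" --pt "0 0 0.84 0 0 0 0.5" --pt "0 0 0.95 0 0 0 0.5" --pt "0 0 1 0 0 0 0.5"

```text
time_s: 40.87
ee_pos: [0.5665, -0.1226, 0.2717]
orientation: [3.14, 0.06, -0.004]
force: [-0.5, -1.1, 0.5]
opening: 0.0429
```

```bash
python3 - <<'E'
from h import *
plan((seat(0,-.256,.2),-2.7),(seat(0,-.256,.13),-2.7)); snap("wrist","w29"); snap("scene","s29")
crop("s29",260,120,410,260,5,"s29c")
p,im,d=load("w29"); c=cloud(p,d); l=inseat(c.reshape(-1,3)).reshape(400,640,2)
r=(im[...,0]>70)&(im[...,1]<.4*im[...,0])&(im[...,2]<.4*im[...,0])&(d>0)&(l[...,1]<-.2)&(abs(l[...,0])<.04)&(c[...,2]>.07)
s=l[r]; z=c[r][:,2]; print(len(s),s.min(0),s.max(0),z.min(),z.max(),s.mean(0))
E
```

```text
t 40.87 pos [ 0.5665 -0.1226  0.2717] toolx 2.18 tiltz [-0.003 -0.001 -1.   ] F [-0.5 -1.1  0.5] op 0.0429 q6 -0.44
[0.001 0.004 0.109 0.023 0.02  0.358]
[0.001 0.004 0.109 0.024 0.02  0.708]Traceback (most recent call last):
  File "<stdin>", line 6, in <module>
    return umr_minimum(a, axis, None, out, keepdims, initial, where)
ValueError: zero-size array to reduction operation minimum which has no identity
```

View pics/w29.png

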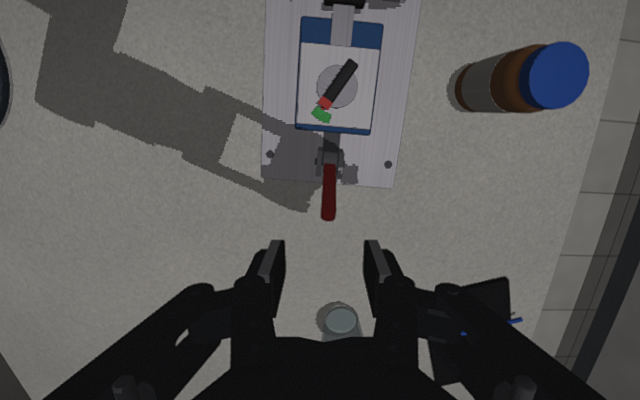

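View pics/s29c.png

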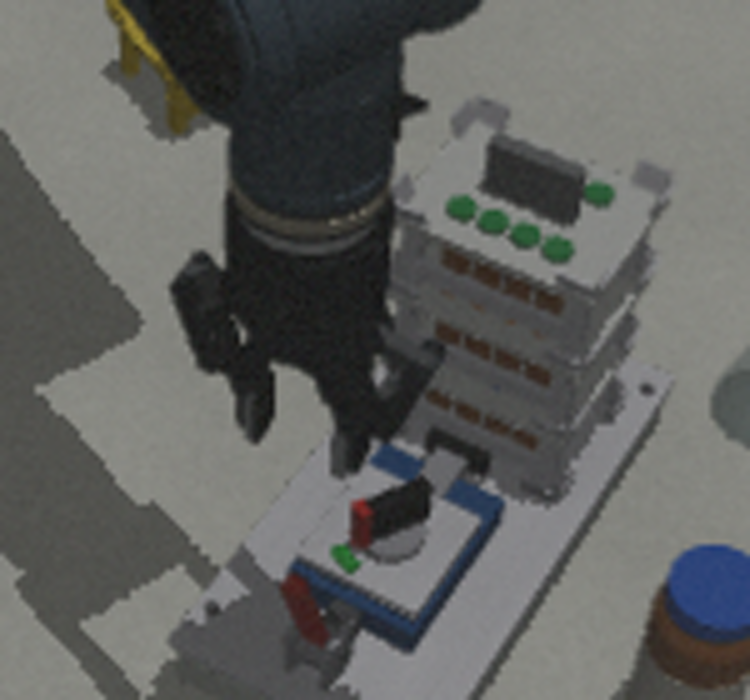

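send_rows --pt "0 0 0.06 0.024 0.02 0.02 0.5" --pt "0 0 0.109 0.024 0.02 0.08 0.5" --pt "0 0 0.109 0.024 0.02 0.16 0.5" --pt "0 0 0.109 0.024 0.02 0.25 0.5" --pt "0 0 0.109 0.024 0.02 0.33 0.5" --pt "0 0 0.109 0.024 0.02 0.38 0.5" --pt "0 0 0.109 0.024 0.02 0.4 0.5" --pt "0 0 0.109 0.024 0.02 0.4 0.5"

```text
time_s: 41.63
ee_pos: [0.5712, -0.1265, 0.1916]
orientation: [3.14, -0.068, -0.005]
force: [-0.2, 0.1, 0.0]
opening: 0.0424
```

```bash
python3 - <<'E'
from h import *
plan((seat(0,-.256,.13),-2.7)); snap("wrist","w30")
p,im,d=load("w30"); c=cloud(p,d); l=inseat(c.reshape(-1,3)).reshape(400,640,2); I=im.astype(int)
r=(I[...,0]>40)&(I[...,1]<.5*I[...,0])&(I[...,2]<.5*I[...,0])&(d>0)&(l[...,1]<-.2)&(abs(l[...,0])<.04)&(c[...,2]>.07)
s=l[r]; z=c[r][:,2]; print(len(s),s.min(0),s.max(0),z.min(),z.max(),s.mean(0))
E
```

```text
t 41.63 pos [ 0.5712 -0.1265  0.1916] toolx -2.48 tiltz [-0.003 -0.    -1.   ] F [-0.2  0.1  0. ] op 0.0424 q6 -0.36
[ 0.001  0.004  0.005  0.    -0.001  0.308]
1464 [-0.00620751 -0.27096094] [ 0.00658061 -0.23371767] 0.0880885686708901 0.1771062306988821 [ 1.20593683e-04 -2.52536482e-01]
```

View pics/w30.png

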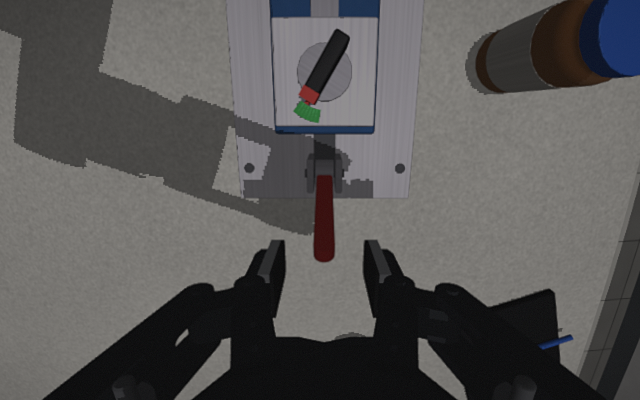

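send_rows --pt "0 0 0 0 0 0.06 0.5" --pt "0 0 0 0 0 0.13 0.5" --pt "0 0 0 0 0 0.2 0.5" --pt "0 0 0 0 0 0.26 0.5" --pt "0 0 0 0 0 0.3 0.5" --pt "0 0 0 0 0 0.3 0.5" --pt "0 0 0 0 0 0.3 0.4" --pt "0 0 0 0 0 0.3 0.3"

```text
time_s: 42.35
ee_pos: [0.5725, -0.1272, 0.1338]
orientation: [3.139, -0.069, 0.002]
force: [-0.1, 0.5, 0.1]
opening: 0.026
```

send_rows --pt "0 0 0 0 0 0 0.2" --pt "0 0 0 0 0 0 0.1" --pt "0 0 0 0 0 0 0" --pt "0 0 0 0 0 0 0" --pt "0 0 0 0 0 0 0" --pt "0 0 0 0 0 0 0" --pt "0 0 0 0 0 0 0" --pt "0 0 0 0 0 0 0"

```text
time_s: 43.02
ee_pos: [0.5709, -0.1271, 0.134]
orientation: [3.139, -0.068, -0.003]
force: [-4.0, -0.6, 5.0]
opening: 0.013
```

```bash
python3 - <<'E'
from h import *
plan()
o=bot.observe(); P0=o["ee_pos"];R0=rot(o["orientation"]); g0=P0-R0[:,2]*.019
a=np.radians(SY); yd=np.array([-np.sin(a),np.cos(a),0]); v=g0-seat(0,-.235,.075); th0=np.arctan2(v[2],-v@yd); rr=np.hypot(v[2],v@yd); print(th0,rr)
for th in np.r_[np.linspace(th0,-.06,17)[1:]]:
    g=g0+yd*rr*(np.cos(th0)-np.cos(th))+np.array([0,0,rr*(np.sin(th)-np.sin(th0))])
    print(round(th,2),delta(P0,R0,g+R0[:,2]*.019,R0)[3:])
E
```

```text
t 43.02 pos [ 0.5709 -0.1271  0.134 ] toolx -2.49 tiltz [-0.002 -0.002 -1.   ] F [-4.  -0.6  5. ] op 0.013 q6 -0.36
1.2998262967211658 0.08090924836920312
1.21 [-0.     0.033  0.011]
1.13 [-0.     0.064  0.024]
1.04 [-0.     0.095  0.04 ]
0.96 [-0.     0.124  0.059]
0.87 [-0.     0.151  0.08 ]
0.79 [-0.     0.176  0.103]
0.7 [-0.     0.2    0.128]
0.62 [-0.     0.221  0.155]
0.53 [-0.     0.239  0.184]
0.45 [-0.     0.256  0.214]
0.36 [-0.     0.269  0.246]
0.28 [-0.     0.28   0.279]
0.19 [-0.     0.288  0.312]
0.11 [-0.     0.293  0.346]
0.02 [-0.     0.295  0.38 ]
-0.06 [-0.     0.295  0.415]
```

send_rows --pt "0 0 0 0 0.033 0.011 0" --pt "0 0 0 0 0.064 0.024 0" --pt "0 0 0 0 0.095 0.04 0" --pt "0 0 0 0 0.124 0.06 0" --pt "0 0 0 0 0.151 0.08 0" --pt "0 0 0 0 0.176 0.103 0" --pt "0 0 0 0 0.2 0.128 0" --pt "0 0 0 0 0.221 0.155 0"

```text
time_s: 43.68
ee_pos: [0.569, -0.1704, 0.1039]
orientation: [-3.141, 0.07, 0.003]
force: [-4.5, 2.2, 11.3]
opening: 0.0126
```

```bash
cat >> h.py <<'E'
def lev():
    o=bot.observe(); P0=o["ee_pos"];R0=rot(o["orientation"]); g0=P0-R0[:,2]*.019
    a=np.radians(SY); yd=np.array([-np.sin(a),np.cos(a),0]); v=g0-seat(0,-.235,.075); print("lever",np.arctan2(v[2],-v@yd),np.hypot(v[2],v@yd))
E
python3 - <<'E'
from h import *
plan(); lev(); snap("scene","s31"); crop("s31",240,120,400,240,5,"s31c")
E
```

```text
t 43.68 pos [ 0.569  -0.1704  0.1039] toolx -2.54 tiltz [-0.002  0.    -1.   ] F [-4.5  2.2 11.3] op 0.0126 q6 -0.43
lever 0.6349884207372709 0.08072760921571193
```

View pics/s31c.png

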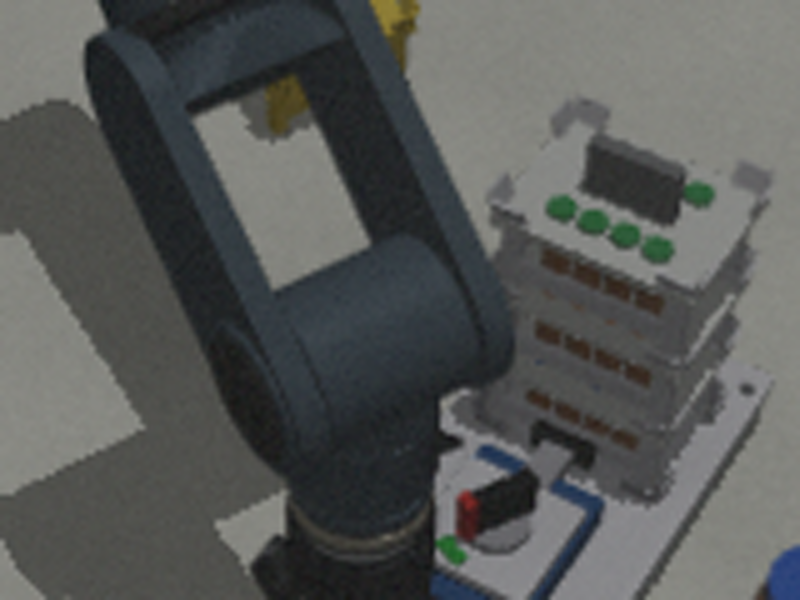

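send_rows --pt "0 0 0 0 0.018 0.029 0" --pt "0 0 0 0 0.035 0.059 0" --pt "0 0 0 0 0.048 0.091 0" --pt "0 0 0 0 0.059 0.124 0" --pt "0 0 0 0 0.067 0.157 0" --pt "0 0 0 0 0.072 0.191 0" --pt "0 0 0 0 0.074 0.225 0" --pt "0 0 0 0 0.074 0.26 0"

```text
time_s: 44.4
ee_pos: [0.5683, -0.1867, 0.0516]
orientation: [3.139, -0.069, -0.003]
force: [-4.6, -2.1, 11.5]
opening: 0.0127
```

```bash
python3 - <<'E'
from h import *
plan(); lev()
E
```

```text
t 44.4 pos [ 0.5683 -0.1867  0.0516] toolx -2.51 tiltz [-0.002 -0.002 -1.   ] F [-4.6 -2.1 11.5] op 0.0127 q6 -0.46
lever -0.05370016253238163 0.08142925733537654
```

send_rows --pt "0 0 0 0 0 0.01 0" --pt "0 0 0 0 0 0.02 0" --pt "0 0 0 0 0 0.02 0" --pt "0 0 0 0 0 0.02 0" --pt "0 0 0 0 0 0.02 0" --pt "0 0 0 0 0 0.02 0" --pt "0 0 0 0 0 0.01 0" --pt "0 0 0 0 0 0.01 0"

```text
time_s: 45.07
ee_pos: [0.5683, -0.1866, 0.0505]
orientation: [3.138, -0.068, -0.003]
force: [-5.4, -1.0, 14.3]
opening: 0.0129
```

```bash
python3 - <<'E'
from h import *
plan(); lev()
E
```

```text
t 45.07 pos [ 0.5683 -0.1866  0.0505] toolx -2.49 tiltz [-0.002 -0.002 -1.   ] F [-5.4 -1.  14.3] op 0.0129 q6 -0.46
lever -0.06804988730979399 0.08142777646193855
```

send_rows --pt "0 0 0 0 0 0 0.1" --pt "0 0 0 0 0 0 0.2" --pt "0 0 0 0 0 0 0.35" --pt "0 0 0 0 0 0 0.5" --pt "0 0 0 0 0 0 0.5" --pt "0 0 0 0 0 -0.05 0.5" --pt "0 0 0 0 0 -0.2 0.5" --pt "0 0 0 0 0 -0.4 0.5"

```text
time_s: 45.73
ee_pos: [0.5669, -0.1846, 0.1259]
orientation: [-3.138, 0.069, 0.013]
force: [0.9, 0.7, 0.3]
opening: 0.0425
```

send_rows --pt "0 0 0 0 0 -0.1 0.5" --pt "0 0 0 0 0.05 -0.25 0.5" --pt "0 0 0 0 0.1 -0.4 0.5" --pt "0 0 0 0 0.2 -0.5 0.5" --pt "0 0 0 0 0.3 -0.6 0.5" --pt "0 0 0 0 0.4 -0.65 0.5" --pt "0 0 0 0 0.5 -0.65 0.5" --pt "0 0 0 0 0.5 -0.65 0.5"

```text
time_s: 46.4
ee_pos: [0.5653, -0.2897, 0.2599]
orientation: [3.135, -0.073, 0.004]
force: [1.0, -1.8, -0.5]
opening: 0.0428
```

```bash
python3 - <<'E'
from h import *
plan(); snap("wrist","w32"); snap("scene","s32"); snap("top","t32")
crop("s32",260,130,410,260,5,"s32c"); crop("t32",220,110,420,210,4,"t32c")
for t in ("w32","t32"):
    p,im,d=load(t); c=cloud(p,d); l=inseat(c.reshape(-1,3)).reshape(400,640,2); I=im.astype(int)
    r=(I[...,0]>40)&(I[...,1]<.5*I[...,0])&(I[...,2]<.5*I[...,0])&(d>0)&(l[...,1]<-.24)&(l[...,1]>-.35)&(abs(l[...,0])<.04)&(c[...,2]>.06)
    s=l[r]; z=c[r][:,2]; print(t,len(s))
    if len(s)>10: print(np.percentile(s[:,1],[1,99]),np.polyfit(s[:,1],z,1),z.mean())
    k=(c[...,2]>.117)&(c[...,2]<.131)&(d>0)&(abs(l[...,0])<.05)&(l[...,1]<-.1)&(l[...,1]>-.2)
    if k.sum()>20: print("bar",k.sum(),cv2.minAreaRect((l[k]*1000).astype(np.float32)))
plate("t32",(.583,.13),z=.282)
p,im,d=load("t32"); c=cloud(p,d); l=inseat(c.reshape(-1,3)).reshape(400,640,2); k=(abs(c[...,2]-.242)<.008)&(abs(l[...,0])<.08)&(abs(l[...,1])<.07)
print("top deck",np.median(c[k][:,2]),l[k].mean(0))
E
```

```text
t 46.4 pos [ 0.5653 -0.2897  0.2599] toolx -2.68 tiltz [ 0.002 -0.006 -1.   ] F [ 1.  -1.8 -0.5] op 0.0428 q6 -0.6
w32 1156
[-0.33693582 -0.24666294] [0.00024071 0.07999432] 0.07992450946918402
t32 144
[-0.33687045 -0.24890406] [-0.00253407  0.07875955] 0.0795029025824155
bar 97 ((0.47957944869995117, -135.91404724121094), (50.31477355957031, 12.062684059143066), 59.10102844238281)
plate 154 [582.3 127.5] size 58.0 12.6 yaw -3.1
top deck 0.24205425732224828 [-1.22080928e-05 -8.69228550e-04]
```

View pics/s32c.png

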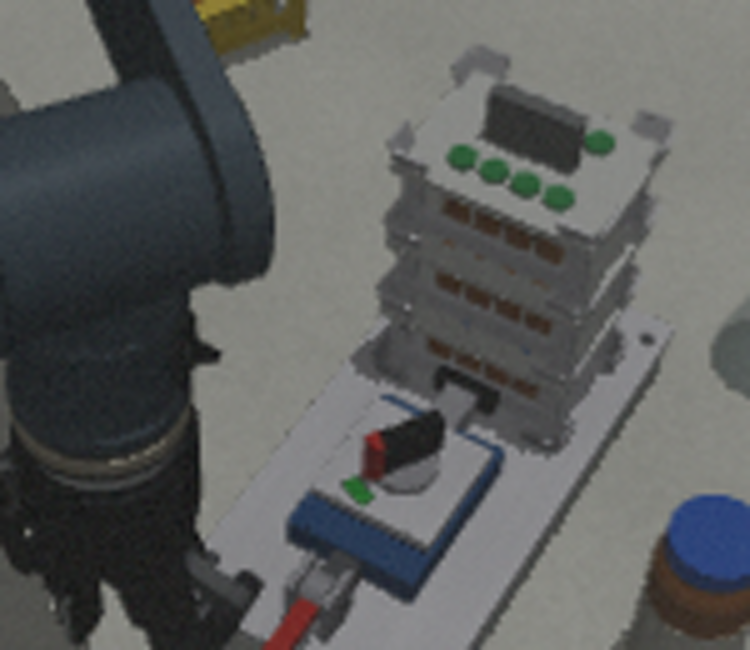

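View pics/t32c.png

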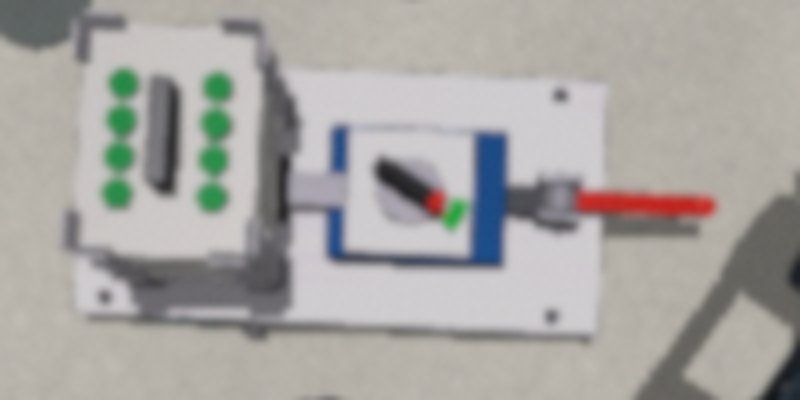

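View pics/w32.png

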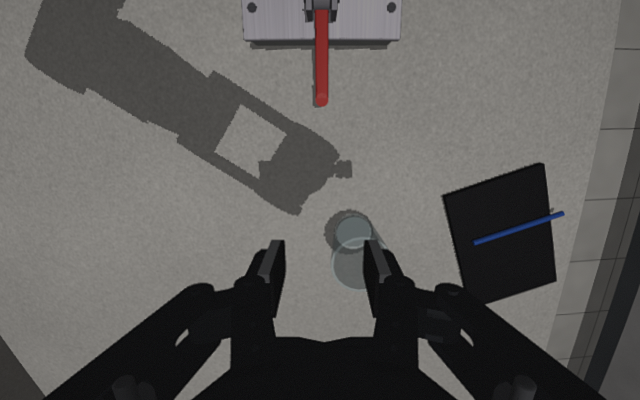

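```bash
python3 - <<'E'
from h import *
plan(); print(bot.close_job())
E
```

```text
t 46.55 pos [ 0.5644 -0.2848  0.2577] toolx -2.53 tiltz [-0.002  0.    -1.   ] F [0.  0.1 0.3] op 0.0427 q6 -0.6
the job is handed in; nothing more can be done
None
```

I opened the lever, then stacked the blue, orange and green frames on the seat. With the lever still open I turned the nut clockwise into the green arc, then closed the lever and handed the job in at 46.6 s. The yellow frame was left alone, and no glassware was touched.

- **Stack:** deck heights after each placement were 114, 178 and 242 mm over the bench, which is what feet-home frames should give. After the lever was closed, the top frame's centre was within about 3 mm of the seat axis, square to under 1°.
- **Nut:** about 2.11 rad, inside the 1.7 to 2.3 arc. The carriage is at the closed position.
- **Lever:** lies flat at 0 rad to within a few milliradians.
- **Robot:** clear of everything, with the force reading near zero.

**Not checked:** the pad's pressing force on the lowest frame cannot be measured directly. I infer it from the closed lever, the nut angle and the pictures. None of my last checks failed; two readings of the top frame's position differed by about 2.5 mm, which is close to the camera calibration limit.

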